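# Make up two gift sets at the bangle stall

### The job

Make up the two gift sets from the stock on the table. The bridal set goes in the long three-part tray: the wide cuff in the large compartment, the squat brass pot in the middle one and the small wooden box in the small end one; the mother-and-daughter set goes in the short two-part tray: the slim full-size bangle in the large compartment and the child's bangle in the smaller one. Everything must lie flat or stand upright on the floor of its own compartment, clear of the walls' tops, and the oblong box and the slender flacon stay where they are.

Things in the scene. Friction and masses are not known exactly. Their poses are not given: they have to be found in the camera images.
- long_tray: Fixed white low tray with pale wooden rims, 240 (x) x 104 mm, three compartments in a row along x. Origin: centre of underside, z up. Floor 4 mm above the table; walls and dividers 4 mm thick, tops 9 mm above the table. Compartments 96 mm wide in y, centred on y = 0: large, 96 mm long, centred at x = +68 mm; middle, 64 mm long, at x = -16 mm; small end one, 64 mm long, at x = -84 mm.
- short_tray: Fixed white low tray with pale wooden rims, 180 (x) x 104 mm, two compartments along x. Origin: centre of underside, z up. Floor 4 mm above the table; walls and divider 4 mm thick, tops 9 mm above the table. Compartments 96 mm wide in y, centred on y = 0: large, 96 mm long, centred at x = +38 mm; smaller, 72 mm long, centred at x = -50 mm.
- wide_cuff: The wide bangle: thick, tall dark red ring lying flat, 74 mm outside, 50 mm inside diameter (wall 12 mm), 34 mm high, small brass studs on top; about 100 g. Loose, origin at the centre of its underside, z up. The origin is in the empty middle of the ring.
- slim_bangle: The slim full-size bangle: dark red ring lying flat, 72 mm outside, 56 mm inside diameter (wall 8 mm), only 16 mm high, brass studs on top; about 45 g. Loose, origin at the centre of its underside, z up. The origin is in the empty middle of the ring.
- child_bangle: The child's bangle: dark red ring lying flat, 54 mm outside, 38 mm inside diameter (wall 8 mm), 16 mm high, brass studs on top; about 30 g. Loose, origin at the centre of its underside, z up. The origin is in the empty middle of the ring.
- pot: Squat round lidded brass pot, 44 mm diameter, upright sides from 3 to 30 mm height, then a sloping lid with a small knob; 46 mm high in all; about 120 g. Loose, origin at the centre of its underside, z up. 
- ring_box: Small closed dark wooden box, 48 mm (x) x 36 mm (y) x 28 mm high, brass plate on the lid; about 60 g. Loose, origin at the centre of its underside, z up. 
- oblong_box: Not for the sets: longer, slimmer closed dark wooden box, 74 mm (x) x 30 mm (y) x 22 mm high. Loose, origin at the centre of its underside, z up. 
- flacon: Not for the sets: slender brass flacon, 28 mm diameter, 58 mm high with a narrow neck and stopper, standing among the stock. Loose, origin at the centre of its underside, z up. 
Not all that is in view belongs to the job. What is shaped like the pot but black, orange or pink is not meant.

How it is judged:
By the outcome, as a careful person would: the job done as asked, in the order asked, and still so for the second after the job is handed in, with the robot touching nothing.
It also fails if it takes over 123 s, if anything falls off the work surface, if the arm or the gripper's body presses on something with over 40 N, if the wrist force passes 120 N, or if a joint passes its speed limit or range.

### The arm

A 6-joint arm with a two-finger parallel gripper is mounted at the origin on the work surface. World frame = base frame: x ahead of the robot, y to its left, z up, the work surface at z = 0. Lengths are in mm, angles in degrees, forces in N, time in s.
With the tool pointing down it reaches from about 300 to 850 mm from the base axis. Payload 4.2 kg.
Tool frame: the origin (TCP) lies midway between the tips of the shut fingers; the grasp point (between the pads) lies 19 mm behind it (env.tcp_to_grasp is the distance from the TCP to the grasp point, in mm); z points along the fingers, x is the direction in which the jaws open and shut, and the axes are right-handed (so a half turn about z gives the same grasp; the last joint's range is limited). The gripper opens to 91 mm and grips with 3 to 60 N. Pads are 32 mm wide; open, the fingers measure 118 mm over their backs; the gripper's body (76 mm by 178 mm) begins 60 mm behind the grasp point.
Start: joints at [67.093, 18.312, 89.639, -0, 72.044, -1.146], TCP at [213.176, 534.04, 213.976] pointing down, gripper open.
Joint ranges: [-177.97, 177.97], [-48.28, 115.42], [12.27, 149.76], [-77.06, 257.06], [2.81, 150.46], [-146.56, 146.56]. Speed limits (degrees/s): [147.25, 147.25, 180, 180, 180, 180].

### API

Orientations are given as [roll, pitch, yaw] about the fixed x, y, z axes, in that order (R = Rz(yaw) Ry(pitch) Rx(roll)).
In Python, from workcell import env gives the robot as it stands.
- The arm moves only by the tool drive_tool, never from a script. Its argument "motion" is a list of rows, each a list of 2 entries, a list of its own where there are three numbers: the shift along the world's x, y, z in m, then the turn, a rotation vector about the world's x, y, z in rad. In form: [[[dx, dy, dz], [wx, wy, wz]], ...]. A call has exactly 10 rows; each row shifts and turns the commanded pose from where the row before left it; what a row does not reach is not made up. A row lasts 1/12 s, in which the tool goes at most 41.7 mm and 7.16 degrees, less where a joint would pass 70% of its speed; a pose out of reach is approached as far as the arm can. A call is refused whole if a number of a shift passes 0.0417 or a number of a turn 0.125, either way. A call with a gripper value outside its range is refused whole. "claw" is the opening, from 0 (shut) to 1 (fully open), set as the call begins (left out, the last holds). The fingers move at their own pace and stop on an object; "force" is the grip in N (left out, the last holds). Time passes only in rows, so rows that do not move let the fingers close, or fill a call up. It gives the time, the measured TCP pose, the force and the opening at its end, in the units of the state.
- env.state(): the state, without advancing time (a new reading comes with each control period).
- env.grab_frame(name): name is "scene" or "side" or "wrist"; returns the picture (480x640x3 uint8, red, green, blue); there is no depth.
- env.camera_params(name): a dict with "fov_y" (degrees; the focal length in pixels is half the picture's height over the tangent of half this angle, whatever the lens; pixels are square), "cx", "cy" (the principal point, pixels), "k1" (the pictures are not rectified: a ray, as slopes to the right and down, at radius r is drawn at 1 + k1 r^2 times it, then the intrinsics apply), "pose" (4x4, takes a point from camera to world coordinates). Camera axes: x right, y down, z forward; pixel columns grow to the right and rows downward; lengths in mm; the calibration is good to about 2 mm. A picture is of the moment at which its call begins: read the wrist's pose just before it. camera_params takes no time and is no camera call; for the wrist camera it gives the pose at the moment of the call.
- env.job_done(): hands the job in, once; it reports no verdict.
The state is a dict: "time_s": time; "qpos": joint angles; "qvel": joint speeds; "effort": joint torques, N m; "ee_pos": TCP position; "ee_rot": TCP orientation; "force": force on the tool from outside, world axes, zero at the start; "torque": the same for the moment, N m; "gripper_width": finger opening in mm.
Only numpy, scipy, OpenCV 4.12 (cv2) and the standard library are available. Lean on these libraries where they do the work, as an engineer would, in place of code of your own. Each camera call takes 0.05 s, during which the arm holds its last target.

## Working session

There is one attempt and no reset: what is moved stays moved. The work goes in short steps, Python scripts to look and compute and a tool call to move; the robot and the scene stay as the last step left them, time stands still between calls to the robot, and variables do not carry over. Pictures are saved under pics/ and viewed, and the job is handed in when it is done.

Besides the shell and the picture viewer there is one more tool, called after "Call:" as a command line: name --argument value ..., lists and objects as JSON in quotes. drive_tool: Moves the arm, as the interface text tells. Its arguments: {"type":"object","properties":{"motion":{"type":"array","items":{"type":"array"}},"claw":{"type":"number"},"force":{"type":"number"}},"required":["motion"]}

```bash
ls; mkdir -p pics; cat > h.py <<'E'
import numpy as np, cv2, json
from workcell import env
def snap(name,fn):
    p=env.camera_params(name); im=env.grab_frame(name)
    cv2.imwrite(f'pics/{fn}.png',im[:,:,::-1]); 
    json.dump({k:(np.array(v).tolist()) for k,v in p.items()},open(f'pics/{fn}.json','w'))
    return im,p
def load(fn):
    p=json.load(open(f'pics/{fn}.json')); p['pose']=np.array(p['pose']); return cv2.imread(f'pics/{fn}.png')[:,:,::-1].copy(),p
def K(p):
    f=240/np.tan(np.radians(p['fov_y'])/2); return np.array([[f,0,p['cx']],[0,f,p['cy']],[0,0,1.]]),np.array([p['k1'],0,0,0.])
def onplane(p,uv,z):
    k,d=K(p); n=cv2.undistortPoints(np.array(uv,float).reshape(-1,1,2),k,d).reshape(-1,2)
    r=np.c_[n,np.ones(len(n))]@p['pose'][:3,:3].T; o=p['pose'][:3,3]
    return o+r*((z-o[2])/r[:,2])[:,None]
def proj(p,X):
    k,d=K(p); R=p['pose'][:3,:3].T; t=-R@p['pose'][:3,3]
    return cv2.projectPoints(np.array(X,float).reshape(-1,1,3),cv2.Rodrigues(R)[0],t,k,d)[0].reshape(-1,2)
E
python3 - <<'E'
from h import *
np.set_printoptions(precision=2,suppress=True)
for n in('scene','side','wrist'):
    im,p=snap(n,n+'0'); print(n,{k:v for k,v in p.items() if k!='pose'}); print(np.array(p['pose']))
print(env.state())
E
```

```text
pics
scene {'fov_y': 43.86227017646706, 'cx': 310.3540053094122, 'cy': 240.48936389406768, 'k1': 0.016679663084487248}
[[   0.8     0.38   -0.47 1112.33]
 [   0.6    -0.5     0.63 -671.56]
 [   0.01   -0.78   -0.62  746.17]
 [   0.      0.      0.      1.  ]]
side {'fov_y': 50.99255614877351, 'cx': 319.9862580574632, 'cy': 237.64395235019344, 'k1': -0.1359847084437485}
[[   0.79   -0.42    0.45  198.7 ]
 [  -0.62   -0.54    0.58 -515.89]
 [   0.     -0.73   -0.68  669.33]
 [   0.      0.      0.      1.  ]]
wrist {'fov_y': 67.48223639593853, 'cx': 314.2064494902836, 'cy': 236.56905047403276, 'k1': 0.017596550573732897}
[[  0.37   0.89   0.27 135.11]
 [  0.93  -0.35  -0.11 563.81]
 [ -0.     0.29  -0.96 383.98]
 [  0.     0.     0.     1.  ]]
{'time_s': 0.15, 'qpos': array([67.09, 18.34, 89.69, -0.  , 72.04, -1.14]), 'qvel': array([-0.1 , -0.08, -0.38, -0.02, -0.03, -0.06]), 'effort': array([  0.  , -41.28, -23.22,   0.07,   0.04,  -0.  ]), 'ee_pos': array([213.04, 533.68, 213.32]), 'ee_rot': array([-180.  ,    0.08,   68.24]), 'force': array([-0.17,  0.57,  0.93]), 'torque': array([-0.03,  0.02, -0.02]), 'gripper_width': 91.00991011443134}
```

View pics/scene0.png

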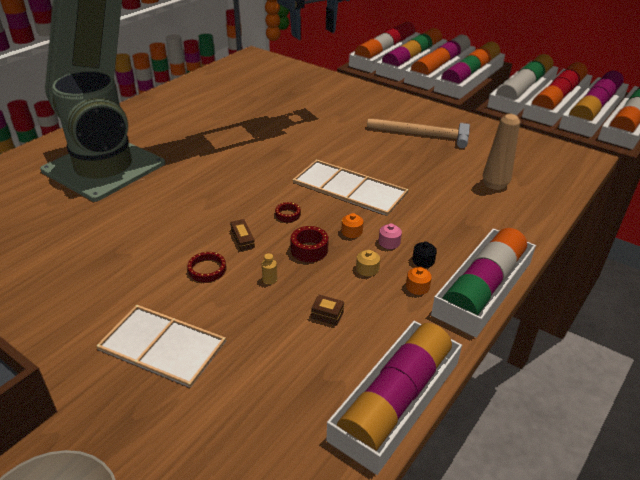

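View pics/side0.png

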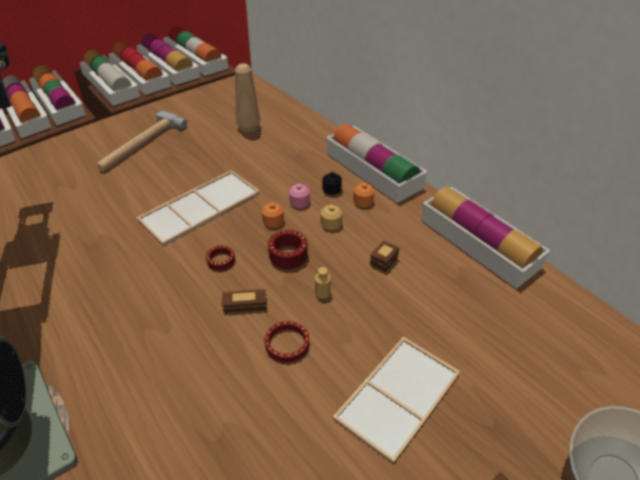

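View pics/wrist0.png

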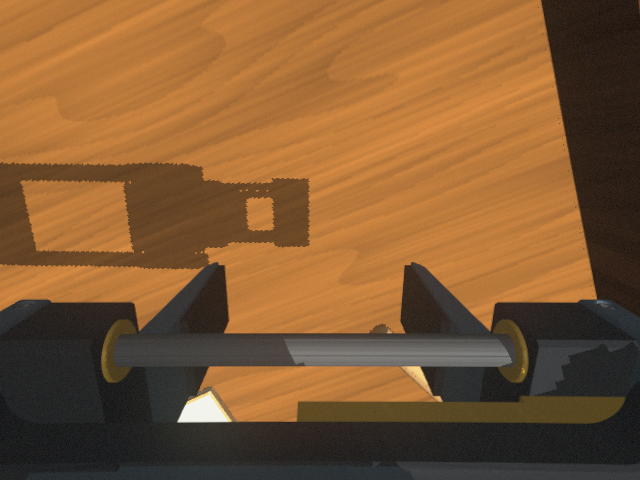

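The scene view shows the long tray at about (350,187), the short tray at (162,344), the cuff at (309,244), the slim bangle at (207,266) and the child's bangle at (288,212). It also shows the brass pot at (368,263), the ring box at (327,309), the oblong box at (243,234) and the flacon at (269,270). The side view shows the same layout. Next I'll zoom in for measurement.

```bash
python3 - <<'E'
from h import *
im,p=load('scene0'); a=im[150:390,90:450]; cv2.imwrite('pics/sc_crop.png',cv2.resize(a,None,fx=2.2,fy=2.2,interpolation=cv2.INTER_CUBIC)[:,:,::-1])
im,p=load('side0'); a=im[160:460,130:470]; cv2.imwrite('pics/sd_crop.png',cv2.resize(a,None,fx=2,fy=2,interpolation=cv2.INTER_CUBIC)[:,:,::-1])
for n in('scene0','side0'):
    im,p=load(n); hsv=cv2.cvtColor(im,cv2.COLOR_RGB2HSV)
    roi=np.zeros(im.shape[:2],np.uint8)
    if n=='scene0': roi[155:390,90:450]=1
    else: roi[165:460,130:470]=1
    H,S,V=cv2.split(hsv)
    masks={'white':(S<60)&(V>140),'red':((H>172)|(H<4))&(S>140)&(V>40),'brass':(H>18)&(H<30)&(S>90)&(V>110)}
    for k,m in masks.items():
        m=(m&(roi>0)).astype(np.uint8)
        if k=='red': m=cv2.morphologyEx(m,cv2.MORPH_CLOSE,np.ones((3,3)))
        nn,l,st,c=cv2.connectedComponentsWithStats(m)
        for i in range(1,nn):
            if st[i,4]>60: print(n,k,st[i],c[i].round(1),onplane(p,[c[i]],10)[0].round(0))
E
```

```text
scene0 white [298 163  40  24 527] [317.1 174.3] [426. 269.  10.]
scene0 white [323 171  41  25 567] [342.8 183.1] [493. 275.  10.]
scene0 white [350 180  54  31 936] [376.4 194.5] [578. 283.  10.]
scene0 white [435 279  15  24  62] [442.1 292. ] [836.  92.  10.]
scene0 white [ 103  309   67   50 1717] [135.7 333.5] [ 480. -306.   10.]
scene0 white [355 321  66  69 198] [386.4 353.9] [832. -92.  10.]
scene0 white [ 140  323   81   58 2530] [180.4 350.9] [ 566. -287.   10.]
scene0 white [426 358  24  32 131] [438. 374.] [916. -78.  10.]
scene0 red [276 203  24  19 293] [287.4 211.9] [464. 113.  10.]
scene0 red [ 291  226   37   37 1058] [309.1 243.7] [564.  56.  10.]
scene0 red [188 252  37  30 544] [206.3 266.8] [ 454. -116.   10.]
side0 white [ 197  173   58   37 1166] [225.5 191.2] [568. 285.  10.]
side0 white [170 192  47  34 859] [193. 208.] [485. 277.  10.]
side0 white [424 198  46  37 126] [444.  215.2] [879. -59.  10.]
side0 white [142 206  47  35 932] [164.7 222.6] [418. 271.  10.]
side0 white [ 370  342   85   75 3431] [412.7 378.2] [ 556. -286.   10.]
side0 white [ 338  384   82   73 3115] [379.5 419.5] [ 472. -304.   10.]
side0 red [269 231  38  38 988] [287.4 249.9] [568.  55.  10.]
side0 red [209 247  22  12 127] [219.2 251. ] [465. 131.  10.]
side0 red [208 257  26  13 136] [221.6 264.6] [451.  97.  10.]
side0 red [265 322  43  20 246] [284.9 329.1] [459. -93.  10.]
side0 red [266 341  43  21 274] [287.5 354.2] [ 434. -135.   10.]
side0 brass [322 206  19  15 170] [330.5 212.4] [701.  90.  10.]
side0 brass [233 293  21   7 115] [243.4 296.4] [442.   8.  10.]
```

View pics/sc_crop.png

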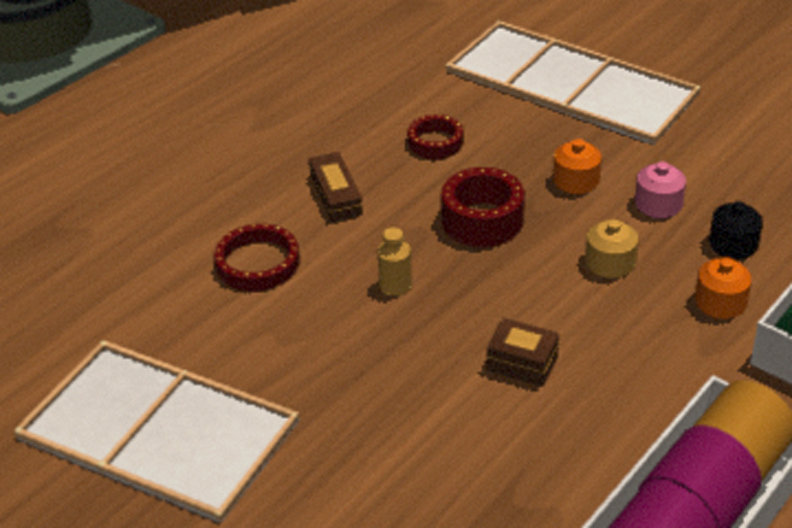

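View pics/sd_crop.png

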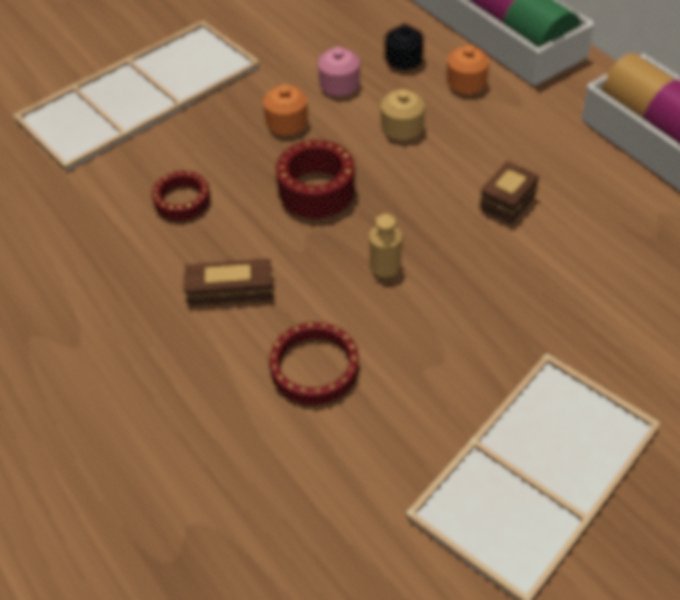

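```bash
python3 - <<'E'
from h import *
for n in('scene0','side0'):
    im,p=load(n); hsv=cv2.cvtColor(im,cv2.COLOR_RGB2HSV)
    H,S,V=[x.astype(int) for x in cv2.split(hsv)]
    R,G,B=[x.astype(int) for x in cv2.split(im)]
    uu,vv=np.meshgrid(range(640),range(480))
    P=onplane(p,np.c_[uu.ravel(),vv.ravel()],9)[:,:2].reshape(480,640,2)
    for t,c,(L,W) in(('long',(505,276),(150,90)),('short',(525,-295),(120,100))):
        near=(abs(P[...,0]-c[0])<L+10)&(abs(P[...,1]-c[1])<W)
        rim=near&(G>115)&(H>8)&(H<25)&(S>60)&(V>150)
        nn,l,st,_=cv2.connectedComponentsWithStats(rim.astype(np.uint8),connectivity=8)
        i=1+np.argmax(st[1:,4]); m=l==i
        print(n,t,m.sum(),[(np.round(x,1) if not isinstance(x,tuple) else np.round(x,1)) for x in cv2.minAreaRect(P[m].astype(np.float32))])
        # sample
    for q in ((345,150),):pass
im,p=load('scene0'); print(im[172:180,300:312][::2,::2].tolist()[0], im[345,99:106].tolist())
E
```

```text
scene0 long 417 [array([506.1, 283.6]), array([241. , 105.1]), np.float64(5.4)]
scene0 short 844 [array([ 524.9, -291.2]), array([181.6, 104.6]), np.float64(12.1)]
side0 long 702 [array([503.9, 286.5]), array([243.9, 110.6]), np.float64(5.2)]
side0 short 1367 [array([ 523.6, -289.9]), array([183.2, 106.7]), np.float64(12.1)]
[[156, 107, 63], [198, 149, 99], [120, 102, 86], [219, 208, 197], [224, 215, 203], [218, 209, 199]] [[210, 172, 120], [198, 150, 102], [175, 133, 89], [187, 162, 140], [212, 199, 186], [218, 210, 202], [216, 209, 198]]
```

```bash
cat > loc.py <<'E'
from h import *
def hullc(pts):
    h=cv2.convexHull(pts); M=cv2.moments(h); return np.array([M['m10']/M['m00'],M['m01']/M['m00']])
seeds={'scene0':{'cuff':(309,244),'slim':(207,267),'child':(288,212),'pot':(368,263),'ring_box':(327,310),'oblong':(243,234),'flacon':(269,270),'orange1':(352,226),'pink':(390,237),'orange2':(419,281),'black':(425,254)},
'side0':{'cuff':(288,250),'slim':(287,342),'child':(220,258),'pot':(331,217),'ring_box':(385,256),'oblong':(244,300),'flacon':(322,284),'orange1':(273,214),'pink':(299,196),'orange2':(364,195),'black':(332,183)}}
hh={'cuff':34,'slim':16,'child':16,'pot':44,'ring_box':28,'oblong':22,'flacon':58,'orange1':44,'pink':44,'orange2':44,'black':44}
E
python3 - <<'E'
from loc import *
for n in seeds:
    im,p=load(n); R,G,B=[x.astype(int) for x in cv2.split(im)]
    hsv=cv2.cvtColor(im,cv2.COLOR_RGB2HSV);H,S,V=[x.astype(int) for x in cv2.split(hsv)]
    dbg=im.copy()
    for k,(u,v) in seeds[n].items():
        w=np.zeros(im.shape[:2],bool); w[v-27:v+28,u-27:u+28]=1
        if k in('cuff','slim','child'): m=((H>172)|(H<5))&(S>130)&(R>45)
        elif k in('pot','flacon'): m=(H>=17)&(H<32)&(S>110)&(V>70)
        elif 'box' in k or k=='oblong': m=(V<85)
        elif 'orange' in k: m=(H<16)&(S>215)&(V>110)
        elif k=='pink': m=(H>150)&(H<178)&(S>60)
        else: m=V<45
        m=(m&w).astype(np.uint8)
        m=cv2.morphologyEx(m,cv2.MORPH_CLOSE,np.ones((5,5)))
        nn,l,st,c=cv2.connectedComponentsWithStats(m)
        d=[(st[i,4]) for i in range(1,nn)]
        i=1+int(np.argmax(d)); ys,xs=np.where(l==i)
        pts=np.c_[xs,ys].astype(np.int32); q=hullc(pts)
        X=onplane(p,[q],hh[k]/2)[0]
        cv2.polylines(dbg,[cv2.convexHull(pts)],True,(0,255,0),1)
        print(n,k,len(xs),q.round(1),X[:2].round(1))
    a=dbg[150:390,170:450] if n=='scene0' else dbg[160:380,190:420]
    cv2.imwrite(f'pics/dbg_{n}.png',cv2.resize(a,None,fx=2.5,fy=2.5,interpolation=cv2.INTER_CUBIC)[:,:,::-1])
E
```

```text
scene0 cuff 1068 [308.8 243.8] [569.3  48.7]
scene0 slim 559 [206.3 266.4] [ 451.  -113.5]
scene0 child 321 [287.3 211.9] [461.9 115.2]
scene0 pot 515 [367.6 262.8] [693.8  65.6]
scene0 ring_box 638 [326.4 312.3] [703.6 -78.5]
scene0 oblong 402 [240.9 236.1] [442.9  -8.3]
scene0 flacon 389 [268.7 269. ] [564.6 -65.5]
scene0 orange1 232 [352.3 220.5] [597.7 157.5]
scene0 pink 452 [389.6 236.1] [684.6 159.5]
scene0 orange2 314 [419.2 275.4] [787.2  93.1]
scene0 black 495 [423.7 254.6] [765.2 150.2]
side0 cuff 1079 [287.5 249.3] [565.5  49.6]
side0 slim 636 [286.6 341.6] [ 447.5 -113.5]
side0 child 321 [220.3 257.8] [458.4 115.8]
side0 pot 455 [330.7 216.7] [683.9  68.6]
side0 ring_box 368 [384.5 260.7] [689.8 -81.1]
side0 oblong 453 [245.4 307.2] [431.9 -15.9]
side0 flacon 404 [322.3 282.5] [558.6 -63.7]Traceback (most recent call last):
  File "<stdin>", line 18, in <module>
    return _wrapfunc(a, 'argmax', axis=axis, out=out, **kwds)
    return _wrapit(obj, method, *args, **kwds)
    result = getattr(arr, method)(*args, **kwds)
ValueError: attempt to get argmax of an empty sequence
```

View pics/dbg_scene0.png

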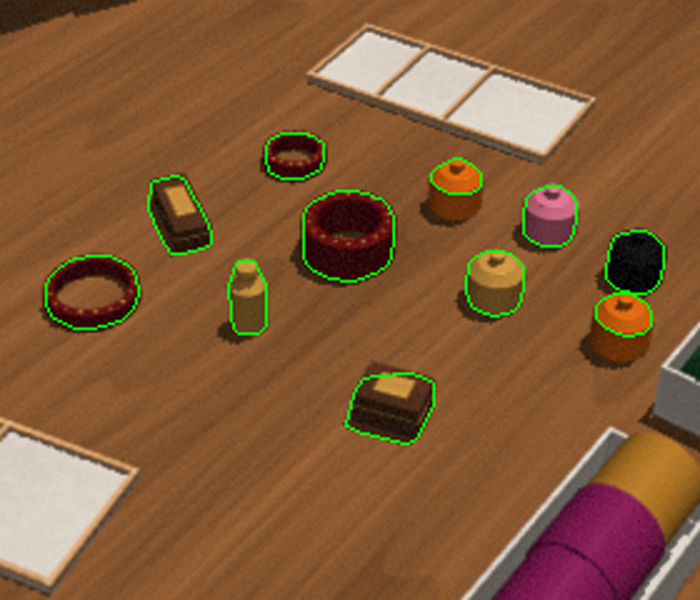

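Call:
drive_tool --motion '[[[0.0235, -0.0263, 0], [0, 0, 0.0262]], [[0.0235, -0.0263, 0], [0, 0, 0.0262]], [[0.0235, -0.0263, 0], [0, 0, 0.0262]], [[0.0235, -0.0263, 0], [0, 0, 0.0262]], [[0.0235, -0.0263, 0], [0, 0, 0.0262]], [[0.0235, -0.0263, 0], [0, 0, 0.0262]], [[0.0235, -0.0263, 0], [0, 0, 0.0262]], [[0.0235, -0.0263, 0], [0, 0, 0.0262]], [[0.0235, -0.0263, 0], [0, 0, 0.0262]], [[0.0235, -0.0263, 0], [0, 0, 0.0262]]]' --claw 1 --force 20

```text
time_s: 0.98
ee_pos: [448.9, 269.5, 213.8]
ee_rot: [-180.0, 0.0, 83.3]
force: [0.2, 0.7, -0.2]
gripper_width: 91.2
```

Call:
drive_tool --motion '[[[0.0235, -0.0263, 0], [0, 0, 0.0262]], [[0.0235, -0.0263, 0], [0, 0, 0.0262]], [[0.0235, -0.0263, 0], [0, 0, 0.0262]], [[0.0235, -0.0263, 0], [0, 0, 0.0262]], [[0.0235, -0.0263, 0], [0, 0, 0.0262]], [[0.0235, -0.0263, 0], [0, 0, 0.0262]], [[0.0235, -0.0263, 0], [0, 0, 0.0262]], [[0.0235, -0.0263, 0], [0, 0, 0.0262]], [[0, 0, 0], [0, 0, 0]], [[0, 0, 0], [0, 0, 0]]]'

```text
time_s: 1.82
ee_pos: [636.7, 59.2, 212.9]
ee_rot: [-179.9, -0.0, 95.1]
force: [0.2, 0.2, -0.9]
gripper_width: 91.2
```

```bash
python3 - <<'E'
from h import *
im,p=snap('wrist','w1'); s=env.state(); print(s['time_s'],s['ee_pos'],s['ee_rot'],s['qpos'],p['pose'].round(2))
E
```

```text
1.8667 [635.88203054  60.30643347 213.17361663] [-1.79897603e+02 -3.82921998e-02  9.51726532e+01] [ 4.36667691e+00  2.42030940e+01  8.06488689e+01  3.81034839e-02
  7.52509660e+01 -9.08157442e+01] [[-9.0000e-02  9.5000e-01  2.9000e-01  5.5338e+02]
 [ 1.0000e+00  8.0000e-02  3.0000e-02  5.0870e+01]
 [ 0.0000e+00  2.9000e-01 -9.6000e-01  3.8379e+02]
 [ 0.0000e+00  0.0000e+00  0.0000e+00  1.0000e+00]]
```

View pics/w1.png

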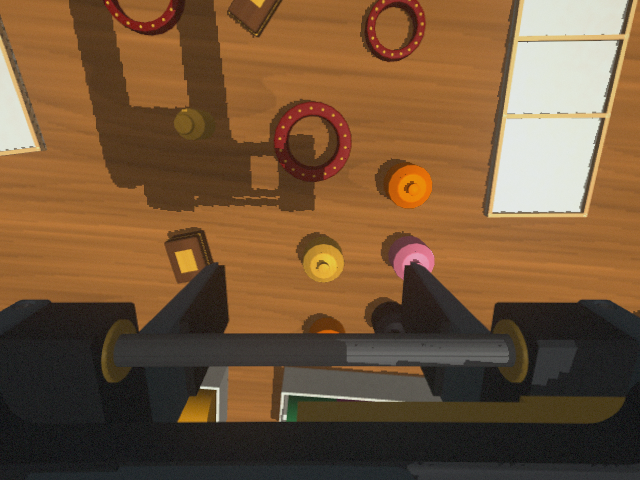

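The wrist view shows the cuff at (312,140), the child's bangle at (394,28), the pot at (324,263) and the ring box at (188,255). The long tray's large compartment is at (548,165).

```bash
cat > ring.py <<'E'
from h import *
def comp(m,seed,win,close=3):
    u,v=seed; w=np.zeros(m.shape,bool); w[max(0,v-win):v+win+1,max(0,u-win):u+win+1]=1
    m=cv2.morphologyEx((m&w).astype(np.uint8),cv2.MORPH_CLOSE,np.ones((close,close)))
    nn,l,st,c=cv2.connectedComponentsWithStats(m); i=1+np.argmax(st[1:,4]); ys,xs=np.where(l==i); return np.c_[xs,ys].astype(np.int32)
def hull_at(p,pts,z):
    h=cv2.convexHull(pts); M=cv2.moments(h); return onplane(p,[[M['m10']/M['m00'],M['m01']/M['m00']]],z)[0]
def red(im):
    H,S,V=[x.astype(int) for x in cv2.split(cv2.cvtColor(im,cv2.COLOR_RGB2HSV))]; return ((H>172)|(H<5))&(S>110)&(V>35)
E
python3 - <<'E'
from ring import *
im,p=load('w1'); H,S,V=[x.astype(int) for x in cv2.split(cv2.cvtColor(im,cv2.COLOR_RGB2HSV))]
c=comp(red(im),(312,140),48); print('cuff',len(c),hull_at(p,c,17).round(1), np.ptp(c,axis=0))
c=comp(red(im),(394,28),40); print('child',len(c),hull_at(p,c,8).round(1))
c=comp((H>17)&(H<32)&(S>120)&(V>90)&(np.indices(H.shape)[0]<290),(324,263),30); print('pot',len(c),hull_at(p,c,23).round(1),np.ptp(c,axis=0))
br=(H>15)&(H<32)&(S>120)&(V>150)
c=comp(br,(187,260),16); q=onplane(p,c,28)[:,:2].astype(np.float32); print('box plate',len(c),cv2.minAreaRect(q))
for uv in [(518,0),(488,216),(586,216),(506,117),(609,117),(513,38)]: print(uv,onplane(p,[uv],9)[0].round(1))
a=im[215:300,140:240]; cv2.imwrite('pics/boxcrop.png',cv2.resize(a,None,fx=6,fy=6,interpolation=cv2.INTER_CUBIC)[:,:,::-1])
T=lambda c,a,x,y:(c[0]+x*np.cos(a)-y*np.sin(a),c[1]+x*np.sin(a)+y*np.cos(a),9)
print(proj(p,[T((505,284.5),np.radians(5.3),120,-52),T((505,284.5),np.radians(5.3),120,52)]))
E
```

```text
cuff 2390 [566.5  50.   17. ] [76 78]
child 1123 [459.6 117.7   8. ]
pot 1472 [687.  72.  23.] [40 44]
box plate 390 ((699.1780395507812, -71.93352508544922), (24.487031936645508, 18.684267044067383), 15.903717994689941)
(518, 0) [429.2 223.9   9. ]
(488, 216) [627.5 243.7   9. ]
(586, 216) [618.6 346.2   9. ]
(506, 117) [527.6 238.1   9. ]
(609, 117) [519.5 337.4   9. ]
(513, 38) [459.2 227.2   9. ]
[[487.75605908 217.65344937]
 [586.73861069 217.11921009]]
```

View pics/boxcrop.png

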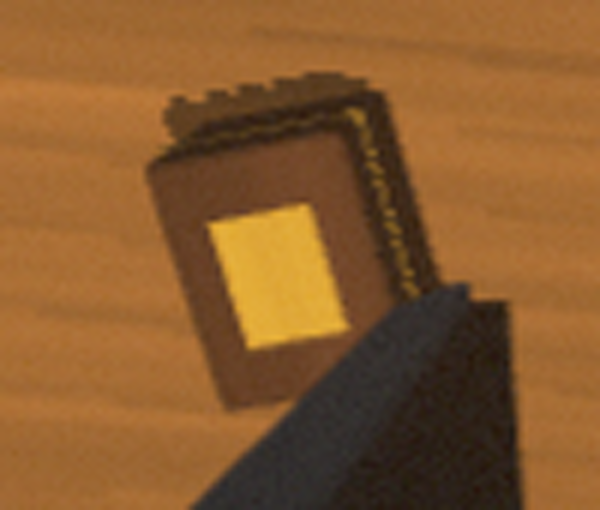

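Call:
drive_tool --motion '[[[-0.0232, -0.0036, -0.01], [0, 0, 0]], [[-0.0232, -0.0036, -0.01], [0, 0, 0]], [[-0.0232, -0.0036, -0.01], [0, 0, 0]], [[0, 0, -0.03], [0, 0, 0]], [[0, 0, -0.03], [0, 0, 0]], [[0, 0, -0.03], [0, 0, 0]], [[0, 0, -0.03], [0, 0, 0]], [[0, 0, -0.028], [0, 0, 0]], [[0, 0, -0.015], [0, 0, 0]], [[0, 0, -0.009], [0, 0, 0]]]'

```text
time_s: 2.7
ee_pos: [564.1, 51.0, 10.0]
ee_rot: [-179.7, -0.0, 95.3]
force: [-0.4, 0.1, 0.2]
gripper_width: 91.3
```

Call:
drive_tool --motion '[[[0, 0, 0], [0, 0, 0]], [[0, 0, 0], [0, 0, 0]], [[0, 0, 0], [0, 0, 0]], [[0, 0, 0], [0, 0, 0]], [[0, 0, 0], [0, 0, 0]], [[0, 0, 0], [0, 0, 0]], [[0, 0, 0], [0, 0, 0]], [[0, 0, 0.005], [0, 0, 0]], [[0, 0, 0.01], [0, 0, 0]], [[0, 0, 0.015], [0, 0, 0]]]' --claw 0 --force 20

```text
time_s: 3.53
ee_pos: [565.3, 49.6, 41.5]
ee_rot: [-179.8, -0.0, 95.3]
force: [0.3, 0.1, -1.6]
gripper_width: 74.3
```

```bash
python3 - <<'E'
from h import *
im,p=snap('wrist','w2'); s=env.state(); print(s['time_s'],s['ee_pos'],s['ee_rot'],s['gripper_width'],s['force'])
E
```

```text
3.5833 [567.89290057  49.74030322  45.121758  ] [1.79798583e+02 1.10168157e-02 9.52565083e+01] 74.10080737724951 [0.58495122 0.07800357 0.96472508]
```

View pics/w2.png

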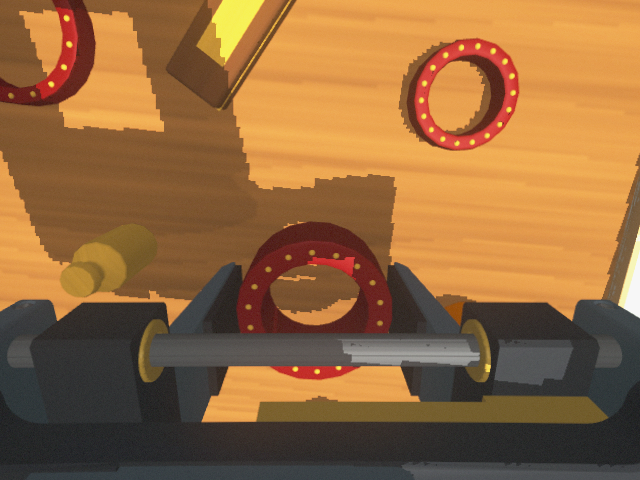

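Call:
drive_tool --motion '[[[0, 0, 0.03], [0, 0, 0]], [[0, 0.004, 0.03], [0, 0, 0]], [[0.0008, 0.0297, 0], [0, 0, 0]], [[0.0008, 0.0297, 0], [0, 0, 0]], [[0.0008, 0.0297, 0], [0, 0, 0]], [[0.0008, 0.0297, 0], [0, 0, 0]], [[0.0008, 0.0297, 0], [0, 0, 0]], [[0.0008, 0.0297, 0], [0, 0, 0]], [[0.0008, 0.0297, 0], [0, 0, 0]], [[0.0006, 0.0294, 0], [0, 0, 0]]]'

```text
time_s: 4.42
ee_pos: [572.6, 292.4, 102.0]
ee_rot: [180.0, 0.0, 95.3]
force: [0.3, -1.1, -1.8]
gripper_width: 74.6
```

Call:
drive_tool --motion '[[[0, 0, -0.01], [0, 0, 0]], [[0, 0, -0.025], [0, 0, 0]], [[0, 0, -0.025], [0, 0, 0]], [[0, 0, -0.015], [0, 0, 0]], [[0, 0, -0.005], [0, 0, 0]], [[0, 0, -0.003], [0, 0, 0]], [[0, 0, -0.002], [0, 0, 0]], [[0, 0, 0], [0, 0, 0]], [[0, 0, 0], [0, 0, 0]], [[0, 0, 0], [0, 0, 0]]]'

```text
time_s: 5.25
ee_pos: [573.5, 291.4, 18.1]
ee_rot: [179.9, -0.0, 95.3]
force: [0.3, 1.0, -1.7]
gripper_width: 73.9
```

```bash
python3 - <<'E'
from h import *
im,p=snap('wrist','w3'); im,p=snap('scene','s3');s=env.state(); print(s['time_s'],s['ee_pos'],s['ee_rot'],s['gripper_width'],s['force'])
im=cv2.hconcat([cv2.imread('pics/w3.png')[:,60:580],cv2.resize(cv2.imread('pics/s3.png')[110:290,240:430],None,fx=1.45,fy=480/180)])
cv2.imwrite('pics/c3.png',im)
E
```

```text
5.35 [573.1936032  291.29468147  17.73747406] [ 1.79925086e+02 -3.30813476e-02  9.52574770e+01] 74.03944328624105 [ 0.17653779 -0.34420604 -1.60139042]
```

View pics/c3.png

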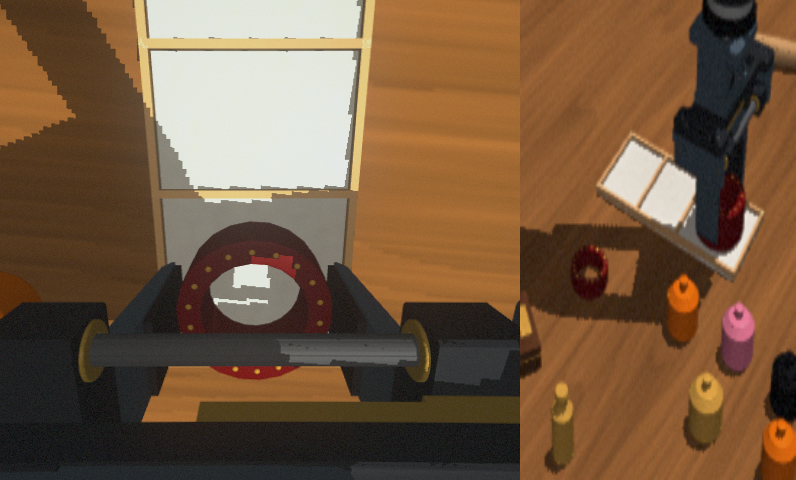

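Call:
drive_tool --motion '[[[0, 0, -0.0005], [0, 0, 0]], [[0, 0, -0.0005], [0, 0, 0]], [[0, 0, -0.0005], [0, 0, 0]], [[0, 0, -0.0005], [0, 0, 0]], [[0, 0, -0.0003], [0, 0, 0]], [[0, 0, 0], [0, 0, 0]], [[0, 0, 0], [0, 0, 0]], [[0, 0, 0], [0, 0, 0]], [[0, 0, 0], [0, 0, 0]], [[0, 0, 0], [0, 0, 0]]]'

```text
time_s: 6.18
ee_pos: [573.1, 291.3, 17.2]
ee_rot: [179.9, -0.0, 95.3]
force: [-3.5, -1.9, 12.0]
gripper_width: 74.4
```

Call:
drive_tool --motion '[[[0, 0, 0], [0, 0, 0]], [[0, 0, 0], [0, 0, 0]], [[0, 0, 0], [0, 0, 0]], [[0, 0, 0], [0, 0, 0]], [[0, 0, 0], [0, 0, 0]], [[0, 0, 0.015], [0, 0, 0]], [[0, 0, 0.03], [0, 0, 0]], [[0, 0, 0.03], [0, 0, 0]], [[0, 0, 0.03], [0, 0, 0]], [[0, 0, 0.03], [0, 0, 0]]]' --claw 1

```text
time_s: 7.02
ee_pos: [572.5, 291.0, 150.7]
ee_rot: [-180.0, 0.0, 95.3]
force: [1.1, -0.1, -0.2]
gripper_width: 90.9
```

Call:
drive_tool --motion '[[[0.0207, -0.0291, 0], [0, 0, 0]], [[0.0207, -0.0291, 0], [0, 0, 0]], [[0.0207, -0.0291, 0], [0, 0, 0]], [[0.0207, -0.0291, 0], [0, 0, 0]], [[0.0207, -0.0291, 0], [0, 0, 0]], [[0.0207, -0.0291, 0], [0, 0, 0]], [[0.0207, -0.0291, 0], [0, 0, 0]], [[0.0207, -0.0291, 0], [0, 0, 0]], [[0.0207, -0.0291, 0], [0, 0, 0]], [[0.0207, -0.0291, 0], [0, 0, 0]]]' --claw 0.72

```text
time_s: 7.85
ee_pos: [780.5, -1.4, 149.2]
ee_rot: [-180.0, -0.0, 95.3]
force: [0.9, -0.1, 0.4]
gripper_width: 65.9
```

Call:
drive_tool --motion '[[[0, 0, 0], [0, 0, 0]], [[0, 0, 0], [0, 0, 0]], [[0, 0, 0], [0, 0, 0]], [[0, 0, 0], [0, 0, 0]], [[0, 0, 0], [0, 0, 0]], [[0, 0, 0], [0, 0, 0]], [[0, 0, 0], [0, 0, 0]], [[0, 0, 0], [0, 0, 0]], [[0, 0, 0], [0, 0, 0]], [[0, 0, 0], [0, 0, 0]]]'

```text
time_s: 8.68
ee_pos: [779.7, 0.3, 149.8]
ee_rot: [180.0, -0.0, 95.3]
force: [0.0, 0.2, 0.3]
gripper_width: 65.7
```

```bash
python3 - <<'E'
from ring import *
im,p=snap('wrist','w4'); snap('scene','s4'); s=env.state(); print(s['time_s'],s['ee_pos'],s['ee_rot'],s['gripper_width'],s['qpos'])
E
```

```text
8.7833 [7.79764645e+02 1.36169993e-01 1.49707393e+02] [ 1.79998461e+02 -5.16224526e-03  9.52594837e+01] 65.2899883705565 [-8.37305714e-01  3.95672418e+01  6.24025153e+01  5.41420406e-03
  7.80292613e+01 -9.60979123e+01]
```

View pics/w4.png

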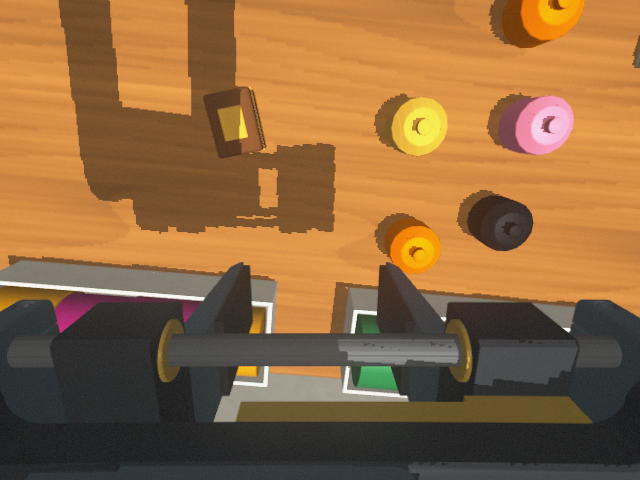

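View pics/s4.png

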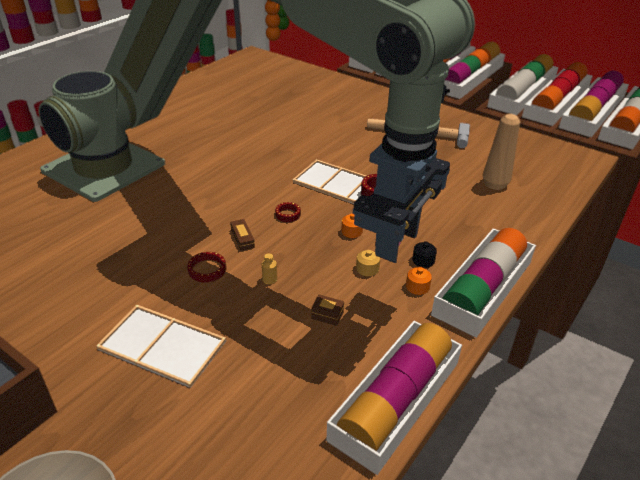

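The wrist view shows the pot at (419,126), the ring box at (234,122) and the pink decoy at (538,125). The cuff is in the tray, though the hand partly hides it in the scene view.

```bash
python3 - <<'E'
from ring import *
im,p=load('w4'); H,S,V=[x.astype(int) for x in cv2.split(cv2.cvtColor(im,cv2.COLOR_RGB2HSV))]
c=comp((H>20)&(H<32)&(S>100)&(V>100),(419,126),34); print('pot',len(c),hull_at(p,c,23).round(1),c.min(0),c.max(0))
# knob top
print('knob',onplane(p,[(425,126)],46)[0].round(1))
c=comp(((H>165)|(H<5))&(S>50)&(S<170)&(V>110),(538,125),40); print('pink',len(c),hull_at(p,c,23).round(1))
c=comp((H>20)&(H<32)&(S>120)&(V>110),(234,124),18); q=onplane(p,c,28)[:,:2].astype(np.float32); print('plate',len(c),cv2.minAreaRect(q))
print(onplane(p,[(205,97),(248,87),(262,149),(218,157)],28).round(1))
E
```

```text
pot 2393 [688.2  74.5  23. ] [392  97] [447 155]
knob [688.4  72.   46. ]
pink 2435 [679.2 165.   23. ]
plate 144 ((699.1240844726562, -63.39019012451172), (20.036359786987305, 6.241518974304199), 1.6248079538345337)
[[682.4 -92.7  28. ]
 [672.4 -60.5  28. ]
 [716.7 -47.9  28. ]
 [726.1 -82.4  28. ]]
```

Call:
drive_tool --motion '[[[-0.0229, 0.018, 0], [0, 0, 0]], [[-0.0229, 0.018, 0], [0, 0, 0]], [[-0.0229, 0.018, 0], [0, 0, 0]], [[-0.023, 0.0178, -0.005], [0, 0, 0]], [[0, 0, -0.025], [0, 0, 0]], [[0, 0, -0.033], [0, 0, 0]], [[0, 0, -0.033], [0, 0, 0]], [[0, 0, -0.025], [0, 0, 0]], [[0, 0, -0.014], [0, 0, 0]], [[0, 0, -0.0065], [0, 0, 0]]]'

```text
time_s: 9.62
ee_pos: [686.3, 71.7, 5.2]
ee_rot: [-179.7, -0.0, 95.3]
force: [0.3, -1.1, 0.0]
gripper_width: 65.5
```

Call:
drive_tool --motion '[[[0, 0, 0], [0, 0, 0]], [[0, 0, 0], [0, 0, 0]], [[0, 0, 0], [0, 0, 0]], [[0, 0, 0], [0, 0, 0]], [[0, 0, 0], [0, 0, 0]], [[0, 0, 0], [0, 0, 0]], [[0, 0, 0], [0, 0, 0]], [[0, 0, 0], [0, 0, 0]], [[0, 0, 0], [0, 0, 0]], [[0, 0, 0], [0, 0, 0]]]' --claw 0 --force 25

```text
time_s: 10.45
ee_pos: [689.3, 72.1, 9.9]
ee_rot: [179.8, -0.0, 95.3]
force: [-0.2, 0.0, 6.1]
gripper_width: 43.0
```

```bash
python3 - <<'E'
from ring import *
im,p=snap('wrist','w5'); s=env.state(); print(s['time_s'],s['ee_pos'],s['ee_rot'],s['gripper_width'],s['force'])
E
```

```text
10.5 [689.26297982  72.0695925    9.8620085 ] [ 1.79814003e+02 -6.75258660e-03  9.52595517e+01] 43.040449924853085 [0.15184042 0.68904644 6.39980249]
```

View pics/w5.png

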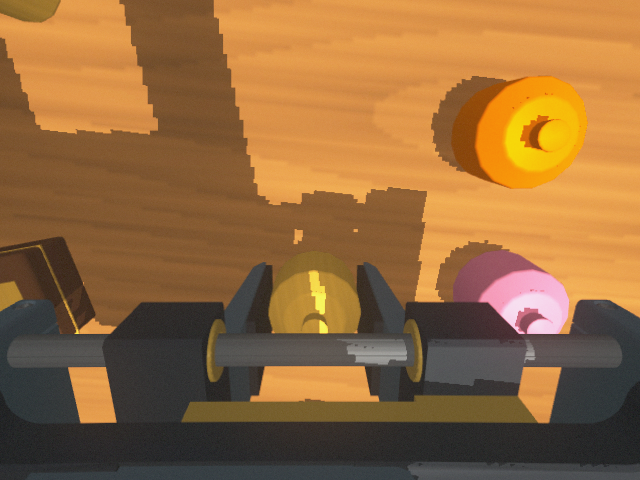

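Call:
drive_tool --motion '[[[0, 0, 0.02], [0, 0, 0]], [[0, 0, 0.035], [0, 0, 0]], [[0, 0, 0.035], [0, 0, 0]], [[-0.0249, 0.0264, 0], [0, 0, 0]], [[-0.0249, 0.0264, 0], [0, 0, 0]], [[-0.0249, 0.0264, 0], [0, 0, 0]], [[-0.0249, 0.0264, 0], [0, 0, 0]], [[-0.0249, 0.0264, 0], [0, 0, 0]], [[-0.0249, 0.0264, 0], [0, 0, 0]], [[-0.0249, 0.0264, 0], [0, 0, 0]]]'

```text
time_s: 11.33
ee_pos: [511.9, 257.4, 97.8]
ee_rot: [-179.9, 0.0, 95.2]
force: [-0.5, 0.3, -1.5]
gripper_width: 43.5
```

Call:
drive_tool --motion '[[[-0.0249, 0.0264, 0], [0, 0, 0]], [[0, 0, 0], [0, 0, 0]], [[0, 0, -0.02], [0, 0, 0]], [[0, 0, -0.03], [0, 0, 0]], [[0, 0, -0.015], [0, 0, 0]], [[0, 0, -0.005], [0, 0, 0]], [[0, 0, 0], [0, 0, 0]], [[0, 0, 0], [0, 0, 0]], [[0, 0, 0], [0, 0, 0]], [[0, 0, 0], [0, 0, 0]]]'

```text
time_s: 12.17
ee_pos: [489.8, 283.5, 29.4]
ee_rot: [179.9, -0.1, 95.2]
force: [-0.6, -1.0, -1.1]
gripper_width: 43.3
```

```bash
python3 - <<'E'
from ring import *
im,p=snap('wrist','w6'); s=env.state(); print(s['time_s'],s['ee_pos'],s['ee_rot'],s['gripper_width'],s['force'])
E
```

```text
12.2167 [489.67794781 283.41484615  29.33352167] [ 1.79879022e+02 -5.79898267e-02  9.52500642e+01] 43.004544201452184 [-0.52792241  0.76043849 -1.00400733]
```

View pics/w6.png

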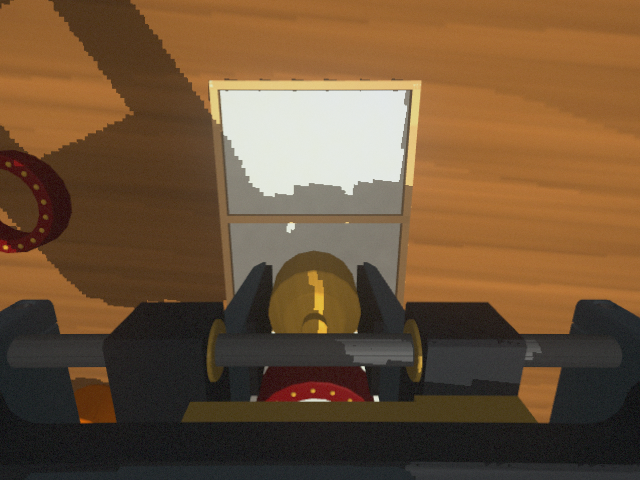

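The pot hangs centred over the middle compartment. Lowering it.

Call:
drive_tool --motion '[[[0, 0, -0.006], [0, 0, 0]], [[0, 0, -0.005], [0, 0, 0]], [[0, 0, -0.002], [0, 0, 0]], [[0, 0, -0.001], [0, 0, 0]], [[0, 0, -0.0007], [0, 0, 0]], [[0, 0, -0.0007], [0, 0, 0]], [[0, 0, -0.0006], [0, 0, 0]], [[0, 0, 0], [0, 0, 0]], [[0, 0, 0], [0, 0, 0]], [[0, 0, 0], [0, 0, 0]]]'

```text
time_s: 13.05
ee_pos: [488.3, 282.8, 13.8]
ee_rot: [-180.0, 0.0, 95.3]
force: [-5.1, -2.1, 12.4]
gripper_width: 42.9
```

Call:
drive_tool --motion '[[[0, 0, 0], [0, 0, 0]], [[0, 0, 0], [0, 0, 0]], [[0, 0, 0], [0, 0, 0]], [[0, 0, 0], [0, 0, 0]], [[0, 0, 0], [0, 0, 0]], [[0, 0, 0.015], [0, 0, 0]], [[0, 0, 0.03], [0, 0, 0]], [[0, 0, 0.03], [0, 0, 0]], [[0, 0, 0.03], [0, 0, 0]], [[0, 0, 0], [0, 0, 0]]]' --claw 0.72

```text
time_s: 13.88
ee_pos: [492.3, 285.1, 123.0]
ee_rot: [179.4, -0.3, 95.3]
force: [1.2, 0.5, 0.2]
gripper_width: 65.5
```

```bash
python3 - <<'E'
from ring import *
snap('side','d7');im,p=snap('scene','s7'); s=env.state(); print(s['time_s'],s['ee_pos'],s['ee_rot'],s['gripper_width'],s['force'])
a=cv2.imread('pics/d7.png')[150:310,130:350]; b=cv2.imread('pics/s7.png')[130:290,270:430]
cv2.imwrite('pics/c7.png',cv2.hconcat([cv2.resize(a,None,fx=2,fy=2),cv2.resize(b,None,fx=2,fy=2)]))
E
```

```text
13.9833 [489.5040576  283.48499978 118.26863042] [ 1.79854489e+02 -7.02775805e-02  9.52569850e+01] 65.9609926677939 [ 0.02662689 -0.05310063 -0.48215288]
```

View pics/c7.png

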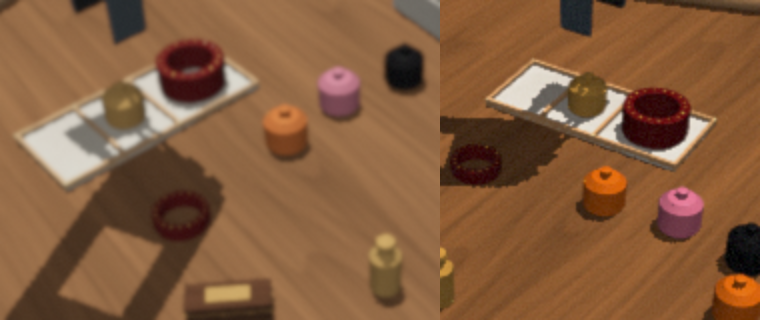

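Both views show the pot upright in the middle compartment and the cuff flat in the large one. Next is the ring box.

Call:
drive_tool --motion '[[[0.0175, -0.0295, 0], [0, 0, 0.0185]], [[0.0175, -0.0295, 0], [0, 0, 0.0185]], [[0.0175, -0.0295, 0], [0, 0, 0.0185]], [[0.0175, -0.0295, 0], [0, 0, 0.0185]], [[0.0175, -0.0295, 0], [0, 0, 0.0185]], [[0.0175, -0.0295, 0], [0, 0, 0.0185]], [[0.0175, -0.0295, 0], [0, 0, 0.0185]], [[0.0175, -0.0295, 0], [0, 0, 0.0185]], [[0.0175, -0.0295, 0], [0, 0, 0.0185]], [[0.0175, -0.0295, 0], [0, 0, 0.0185]]]'

```text
time_s: 14.82
ee_pos: [663.4, -13.4, 114.9]
ee_rot: [-179.8, -0.1, 105.9]
force: [-0.1, 0.3, 0.6]
gripper_width: 65.7
```

Call:
drive_tool --motion '[[[0.0176, -0.0296, 0], [0, 0, 0]], [[0.0176, -0.0296, 0], [0, 0, 0]], [[0, 0, 0], [0, 0, 0]], [[0, 0, -0.02], [0, 0, 0]], [[0, 0, -0.03], [0, 0, 0]], [[0, 0, -0.025], [0, 0, 0]], [[0, 0, 0], [0, 0, 0]], [[0, 0, 0], [0, 0, 0]], [[0, 0, 0], [0, 0, 0]], [[0, 0, 0], [0, 0, 0]]]'

```text
time_s: 15.65
ee_pos: [700.3, -71.0, 44.0]
ee_rot: [179.8, 0.1, 105.9]
force: [0.3, -0.2, 0.3]
gripper_width: 65.4
```

```bash
python3 - <<'E'
from ring import *
im,p=snap('wrist','w8'); s=env.state(); print(s['time_s'],s['ee_pos'],s['ee_rot'],s['gripper_width'],s['force'])
E
```

```text
15.7 [700.27620116 -70.98069047  44.13399925] [1.79820767e+02 6.94402243e-02 1.05876728e+02] 65.72618741129756 [-0.06097061  0.34795055  0.59215082]
```

View pics/w8.png

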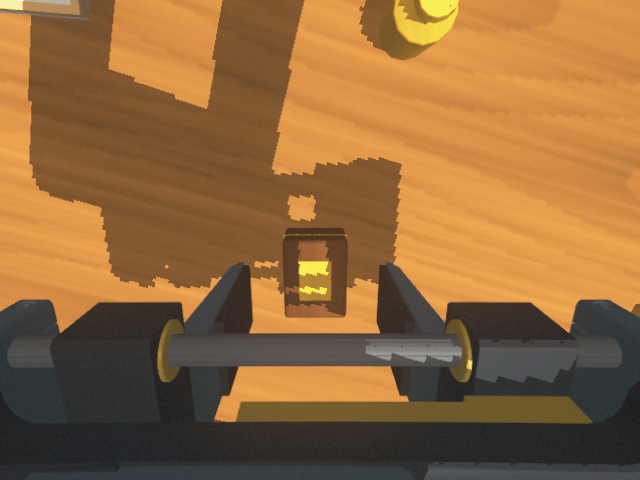

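```bash
python3 - <<'E'
from ring import *
im,p=load('w8')
print(onplane(p,[(284,237),(347,237),(346,317),(285,316)],28).round(1), onplane(p,[(284,237),(347,237),(346,317),(285,316)],28).mean(0))
E
```

```text
[[679.1 -94.8  28. ]
 [669.7 -61.9  28. ]
 [716.5 -47.9  28. ]
 [725.6 -82.3  28. ]] [697.69958881 -71.72135287  28.        ]
```

Call:
drive_tool --motion '[[[-0.002, -0.0005, -0.01], [0, 0, 0]], [[0, 0, -0.015], [0, 0, 0]], [[0, 0, -0.007], [0, 0, 0]], [[0, 0, -0.002], [0, 0, 0]], [[0, 0, 0], [0, 0, 0]], [[0, 0, 0], [0, 0, 0]], [[0, 0, 0], [0, 0, 0]], [[0, 0, 0], [0, 0, 0]], [[0, 0, 0], [0, 0, 0]], [[0, 0, 0], [0, 0, 0]]]'

```text
time_s: 16.53
ee_pos: [697.3, -71.6, 8.6]
ee_rot: [180.0, 0.0, 105.9]
force: [-0.2, -0.7, 0.3]
gripper_width: 65.8
```

Call:
drive_tool --motion '[[[0, 0, 0], [0, 0, 0]], [[0, 0, 0], [0, 0, 0]], [[0, 0, 0], [0, 0, 0]], [[0, 0, 0], [0, 0, 0]], [[0, 0, 0], [0, 0, 0]], [[0, 0, 0], [0, 0, 0]], [[0, 0, 0], [0, 0, 0]], [[0, 0, 0.01], [0, 0, 0]], [[0, 0, 0.02], [0, 0, 0]], [[0, 0, 0.03], [0, 0, 0]]]' --claw 0 --force 20

```text
time_s: 17.37
ee_pos: [695.1, -71.3, 66.4]
ee_rot: [-179.7, -0.1, 105.9]
force: [0.0, 0.3, -0.9]
gripper_width: 35.7
```

```bash
python3 - <<'E'
from ring import *
im,p=snap('wrist','w9'); s=env.state(); print(s['time_s'],s['ee_pos'],s['ee_rot'],s['gripper_width'],s['force'])
E
```

```text
17.4167 [699.90653092 -71.8976899   75.28481342] [179.5578164    0.18319089 105.86120899] 36.15348546608746 [ 1.71957836 -0.54391516  3.91512283]
```

View pics/w9.png

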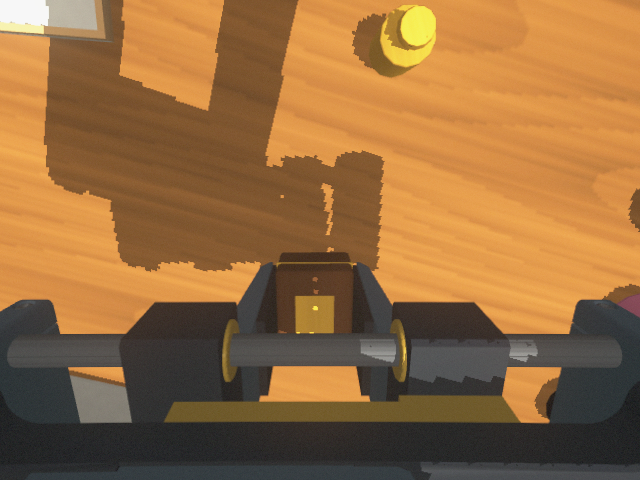

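Call:
drive_tool --motion '[[[0, 0, 0.025], [0, 0, 0]], [[-0.023, 0.029, 0.015], [0, 0, -0.0185]], [[-0.023, 0.029, 0], [0, 0, -0.0185]], [[-0.023, 0.029, 0], [0, 0, -0.0185]], [[-0.023, 0.029, 0], [0, 0, -0.0185]], [[-0.023, 0.029, 0], [0, 0, -0.0185]], [[-0.023, 0.029, 0], [0, 0, -0.0185]], [[-0.023, 0.029, 0], [0, 0, -0.0185]], [[-0.023, 0.029, 0], [0, 0, -0.0185]], [[-0.023, 0.029, 0], [0, 0, -0.0185]]]'

```text
time_s: 18.25
ee_pos: [489.1, 190.7, 109.0]
ee_rot: [179.9, -0.0, 96.2]
force: [0.4, 0.2, -0.1]
gripper_width: 36.0
```

Call:
drive_tool --motion '[[[-0.023, 0.029, 0], [0, 0, -0.0185]], [[-0.023, 0.029, 0], [0, 0, 0]], [[-0.023, 0.029, 0], [0, 0, 0]], [[0, 0, 0], [0, 0, 0]], [[0, 0, -0.02], [0, 0, 0]], [[0, 0, -0.03], [0, 0, 0]], [[0, 0, -0.02], [0, 0, 0]], [[0, 0, -0.01], [0, 0, 0]], [[0, 0, 0], [0, 0, 0]], [[0, 0, 0], [0, 0, 0]]]'

```text
time_s: 19.08
ee_pos: [421.7, 276.5, 28.6]
ee_rot: [180.0, -0.0, 95.2]
force: [-0.6, 0.1, -0.3]
gripper_width: 35.9
```

```bash
python3 - <<'E'
from ring import *
im,p=snap('wrist','w10'); s=env.state(); print(s['time_s'],s['ee_pos'],s['ee_rot'],s['gripper_width'],s['force'])
E
```

```text
19.1333 [422.14398271 276.80120377  29.19367454] [ 1.79890933e+02 -5.86201819e-02  9.52397414e+01] 35.675282662996146 [ 0.68892309  0.75705848 -0.8466795 ]
```

View pics/w10.png

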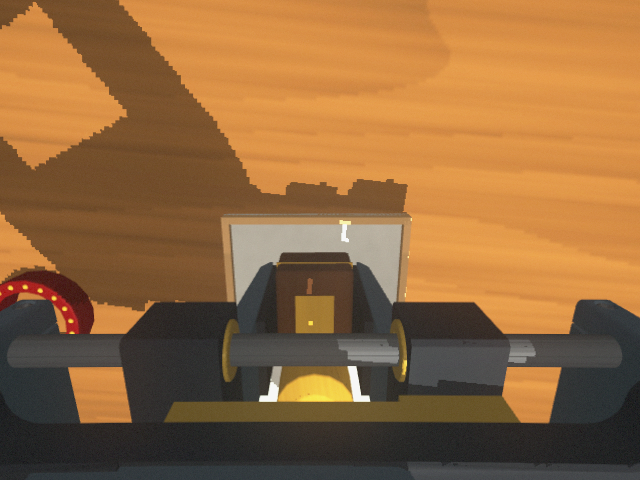

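```bash
python3 - <<'E'
from ring import *
im,p=load('w10')
print('box -x bottom edge (row 255?)',onplane(p,[(315,255)],20.6), 'top edge row265',onplane(p,[(315,265)],48.6),'wall inner',onplane(p,[(316,223)],9),'outer',onplane(p,[(316,215)],9))
print('walls y',onplane(p,[(231,260),(401,260)],9),'box',onplane(p,[(276,266),(353,266)],48.6))
E
```

```text
box -x bottom edge (row 255?) [[402.52056174 274.24351164  20.6       ]] top edge row265 [[397.1692384  273.69098624  48.6       ]] wall inner [[388.12131005 273.497868     9.        ]] outer [[383.64282525 273.08328826   9.        ]]
walls y [[413.98365923 227.69691559   9.        ]
 [405.27879387 323.27658102   9.        ]] box [[399.23711234 256.26581461  48.6       ]
 [396.09634036 290.755824    48.6       ]]
```

Call:
drive_tool --motion '[[[0, 0, -0.006], [0, 0, 0]], [[0, 0, -0.005], [0, 0, 0]], [[0, 0, -0.002], [0, 0, 0]], [[0, 0, -0.001], [0, 0, 0]], [[0, 0, -0.0007], [0, 0, 0]], [[0, 0, -0.0007], [0, 0, 0]], [[0, 0, -0.0006], [0, 0, 0]], [[0, 0, 0], [0, 0, 0]], [[0, 0, 0], [0, 0, 0]], [[0, 0, 0], [0, 0, 0]]]'

```text
time_s: 19.97
ee_pos: [421.1, 276.5, 12.3]
ee_rot: [180.0, -0.0, 95.3]
force: [-0.6, 0.8, -0.7]
gripper_width: 35.8
```

Call:
drive_tool --motion '[[[0, 0, -0.0004], [0, 0, 0]], [[0, 0, -0.0004], [0, 0, 0]], [[0, 0, -0.0004], [0, 0, 0]], [[0, 0, -0.0003], [0, 0, 0]], [[0, 0, 0], [0, 0, 0]], [[0, 0, 0], [0, 0, 0]], [[0, 0, 0], [0, 0, 0]], [[0, 0, 0], [0, 0, 0]], [[0, 0, 0], [0, 0, 0]], [[0, 0, 0], [0, 0, 0]]]'

```text
time_s: 20.8
ee_pos: [421.2, 276.5, 12.1]
ee_rot: [180.0, -0.0, 95.3]
force: [-2.5, -1.8, 11.5]
gripper_width: 36.2
```

Call:
drive_tool --motion '[[[0, 0, 0], [0, 0, 0]], [[0, 0, 0], [0, 0, 0]], [[0, 0, 0], [0, 0, 0]], [[0, 0, 0], [0, 0, 0]], [[0, 0, 0.005], [0, 0, 0]], [[0, 0, 0.015], [0, 0, 0]], [[0, 0, 0.03], [0, 0, 0]], [[0, 0, 0.03], [0, 0, 0]], [[0, 0, 0.03], [0, 0, 0]], [[0, 0, 0.03], [0, 0, 0]]]' --claw 0.72

```text
time_s: 21.63
ee_pos: [420.8, 276.3, 152.3]
ee_rot: [-180.0, -0.0, 95.3]
force: [0.7, 0.9, 0.1]
gripper_width: 65.3
```

Call:
drive_tool --motion '[[[0.011, -0.036, 0], [0, 0, 0.0119]], [[0.011, -0.036, 0], [0, 0, 0.0119]], [[0.011, -0.036, 0], [0, 0, 0.0119]], [[0.011, -0.036, 0], [0, 0, 0.0119]], [[0.011, -0.036, 0], [0, 0, 0.0119]], [[0.011, -0.036, 0], [0, 0, 0.0119]], [[0.011, -0.036, 0], [0, 0, 0.0119]], [[0.011, -0.036, 0], [0, 0, 0.0119]], [[0.011, -0.036, 0], [0, 0, 0.0119]], [[0.011, -0.036, 0], [0, 0, 0.0119]]]' --claw 1

```text
time_s: 22.47
ee_pos: [531.2, -85.5, 150.9]
ee_rot: [180.0, -0.0, 102.1]
force: [0.2, 0.1, 0.1]
gripper_width: 90.9
```

Call:
drive_tool --motion '[[[0.011, -0.036, 0], [0, 0, 0]], [[0, 0, 0], [0, 0, 0]], [[0, 0, 0], [0, 0, 0]], [[0, 0, 0], [0, 0, 0]], [[0, 0, 0], [0, 0, 0]], [[0, 0, 0], [0, 0, 0]], [[0, 0, 0], [0, 0, 0]], [[0, 0, 0], [0, 0, 0]], [[0, 0, 0], [0, 0, 0]], [[0, 0, 0], [0, 0, 0]]]'

```text
time_s: 23.3
ee_pos: [542.0, -119.2, 150.8]
ee_rot: [180.0, -0.0, 102.1]
force: [-0.2, -0.1, 0.1]
gripper_width: 91.1
```

```bash
python3 - <<'E'
from ring import *
im,p=snap('wrist','w11'); snap('scene','s11'); s=env.state(); print(s['time_s'],s['ee_pos'],s['ee_rot'],s['gripper_width'],s['force'],s['qpos'])
E
```

```text
23.4 [ 542.07044242 -119.40725609  150.70224415] [ 1.79999127e+02 -4.60564166e-03  1.02093249e+02] 90.99459273840644 [-0.50709846  0.22899971 -0.42668084] [-1.36126100e+01  1.92714684e+01  9.78570299e+01  5.08820243e-03
  6.28727129e+01 -1.15708179e+02]
```

View pics/w11.png

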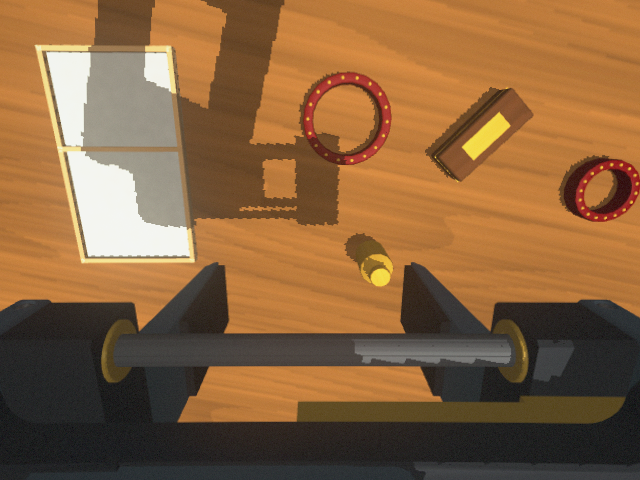

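View pics/s11.png

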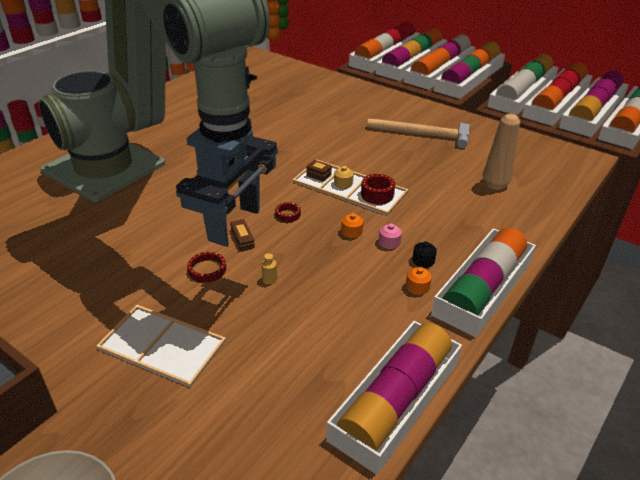

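The scene view shows the long tray fully loaded. The wrist view shows the slim bangle at (347,118), the oblong box at (480,135) and the short tray with corners at (37,45), (172,45), (193,262) and (82,262).

```bash
python3 - <<'E'
from ring import *
im,p=load('w11')
c=comp(red(im),(347,118),52); print('slim',len(c),hull_at(p,c,8).round(1),c.min(0),c.max(0))
c=comp(red(im),(605,190),45); print('child',len(c),hull_at(p,c,8).round(1),c.max(0))
q=onplane(p,[(37,45),(172,45),(195,262),(82,262)],9); print('tray',q.round(1),q.mean(0),np.degrees(np.arctan2(*(q[3]-q[0])[[1,0]])),np.degrees(np.arctan2(*(q[2]-q[1])[[1,0]])))
print('obl',onplane(p,[(513,88),(533,112),(461,180),(437,153)],22).round(1))
print('flacon',onplane(p,[(380,277)],58))
E
```

```text
slim 1899 [ 447.6 -112.6    8. ] [303  73] [390 164]
child 2400 [459.2 117.6   8. ] [639 220]
tray [[ 446.8 -359.3    9. ]
 [ 424.2 -258.2    9. ]
 [ 600.5 -220.6    9. ]
 [ 622.1 -322.     9. ]] [ 523.39826344 -290.01665779    9.        ] 12.017985862926674 12.052075771455668
obl [[400.7   5.9  22. ]
 [414.   27.6  22. ]
 [476.   -9.7  22. ]
 [459.2 -35.8  22. ]]
flacon [[560.51447613 -62.66754584  58.        ]]
```

Call:
drive_tool --motion '[[[-0.0235, 0.0016, 0], [0, 0, 0]], [[-0.0235, 0.0016, 0], [0, 0, 0]], [[-0.0235, 0.0016, 0], [0, 0, 0]], [[-0.0235, 0.0016, -0.01], [0, 0, 0]], [[0, 0, -0.03], [0, 0, 0]], [[0, 0, -0.033], [0, 0, 0]], [[0, 0, -0.033], [0, 0, 0]], [[0, 0, -0.017], [0, 0, 0]], [[0, 0, 0], [0, 0, 0]], [[0, 0, 0], [0, 0, 0]]]'

```text
time_s: 24.23
ee_pos: [447.9, -113.1, 27.4]
ee_rot: [-179.9, -0.0, 102.1]
force: [0.6, 0.1, -0.1]
gripper_width: 91.5
```

Call:
drive_tool --motion '[[[0, 0, -0.008], [0, 0, 0]], [[0, 0, -0.006], [0, 0, 0]], [[0, 0, -0.004], [0, 0, 0]], [[0, 0, -0.002], [0, 0, 0]], [[0, 0, 0], [0, 0, 0]], [[0, 0, 0], [0, 0, 0]], [[0, 0, 0], [0, 0, 0]], [[0, 0, 0], [0, 0, 0]], [[0, 0, 0], [0, 0, 0]], [[0, 0, 0], [0, 0, 0]]]'

```text
time_s: 25.07
ee_pos: [448.2, -113.2, 7.8]
ee_rot: [180.0, 0.0, 102.1]
force: [-1.2, 0.0, 0.0]
gripper_width: 91.4
```

```bash
python3 - <<'E'
from ring import *
im,p=snap('wrist','w12'); s=env.state(); print(s['time_s'],s['ee_pos'],s['ee_rot'],s['gripper_width'],s['force'])
E
```

```text
25.1167 [ 448.14414879 -113.1781734     7.77242525] [1.79989178e+02 3.85723745e-04 1.02078876e+02] 91.10637730005165 [-0.27595314 -0.71345009 -0.42895882]
```

View pics/w12.png

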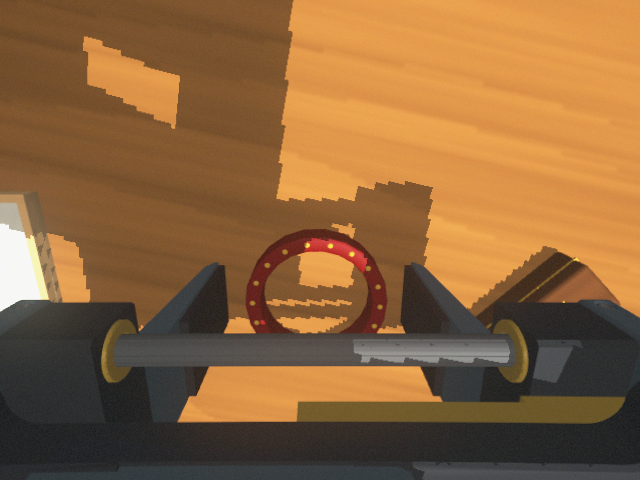

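The ring sits centred between the open fingers at about (317,285). Gripping.

Call:
drive_tool --motion '[[[0, 0, 0], [0, 0, 0]], [[0, 0, 0], [0, 0, 0]], [[0, 0, 0], [0, 0, 0]], [[0, 0, 0], [0, 0, 0]], [[0, 0, 0], [0, 0, 0]], [[0, 0, 0], [0, 0, 0]], [[0, 0, 0.003], [0, 0, 0]], [[0, 0, 0.01], [0, 0, 0]], [[0, 0, 0.02], [0, 0, 0]], [[0, 0, 0.02], [0, 0, 0]]]' --claw 0 --force 18

```text
time_s: 25.95
ee_pos: [447.3, -113.0, 60.9]
ee_rot: [-179.9, -0.1, 102.1]
force: [1.2, -0.5, -0.7]
gripper_width: 71.6
```

```bash
python3 - <<'E'
from ring import *
im,p=snap('wrist','w13'); s=env.state(); print(s['time_s'],s['ee_pos'],s['ee_rot'],s['gripper_width'],s['force'])
E
```

```text
26.0 [ 450.19788817 -113.75215464   64.63049058] [1.79700797e+02 1.53714611e-01 1.02079812e+02] 71.65489882603008 [ 0.66756744 -0.96120301  2.2778823 ]
```

View pics/w13.png

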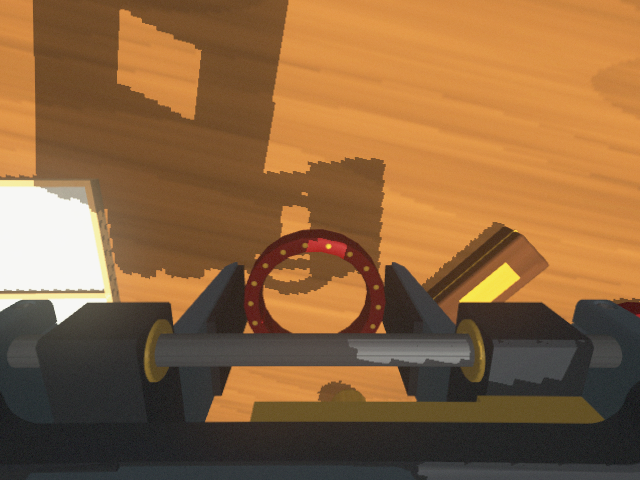

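Call:
drive_tool --motion '[[[0.01, -0.016, 0], [0, 0, 0]], [[0.0189, -0.0282, 0], [0, 0, 0]], [[0.0189, -0.0282, 0], [0, 0, 0]], [[0.0189, -0.0282, 0], [0, 0, 0]], [[0.0189, -0.0282, 0], [0, 0, 0]], [[0.0189, -0.0282, 0], [0, 0, 0]], [[0.0086, -0.0122, 0], [0, 0, 0]], [[0, 0, -0.015], [0, 0, 0]], [[0, 0, -0.015], [0, 0, 0]], [[0, 0, 0], [0, 0, 0]]]'

```text
time_s: 26.83
ee_pos: [559.1, -281.6, 27.5]
ee_rot: [-179.7, -0.2, 102.0]
force: [-1.0, -0.3, 0.4]
gripper_width: 71.8
```

Call:
drive_tool --motion '[[[0, 0, -0.003], [0, 0, 0]], [[0, 0, -0.003], [0, 0, 0]], [[0, 0, 0], [0, 0, 0]], [[0, 0, 0], [0, 0, 0]], [[0, 0, 0], [0, 0, 0]], [[0, 0, 0], [0, 0, 0]], [[0, 0, 0], [0, 0, 0]], [[0, 0, 0], [0, 0, 0]], [[0, 0, 0], [0, 0, 0]], [[0, 0, 0], [0, 0, 0]]]'

```text
time_s: 27.67
ee_pos: [561.2, -282.4, 24.7]
ee_rot: [180.0, -0.0, 102.1]
force: [-0.3, -1.2, -0.5]
gripper_width: 71.4
```

```bash
python3 - <<'E'
from ring import *
im,p=snap('wrist','w14'); s=env.state(); print(s['time_s'],s['ee_pos'],s['ee_rot'],s['gripper_width'],s['force'])
E
```

```text
27.7167 [ 561.185607   -282.38051019   24.6808132 ] [ 1.79999371e+02 -4.00030489e-03  1.02078503e+02] 71.590217063994 [ 0.19430153  0.15392144 -0.84975878]
```

View pics/w14.png

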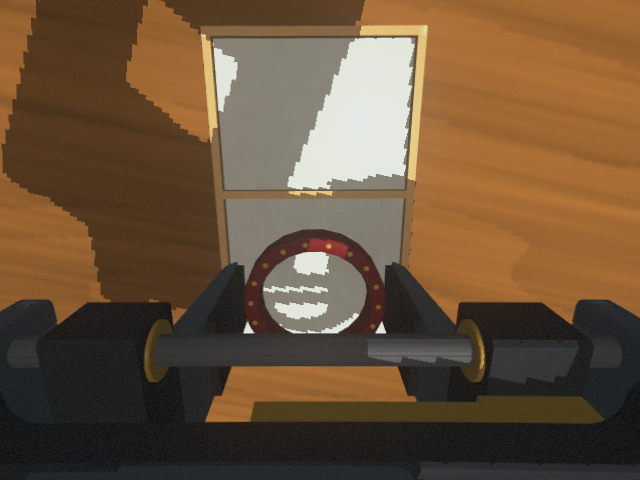

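The ring is centred over the large compartment. Lowering it.

Call:
drive_tool --motion '[[[0, 0, -0.005], [0, 0, 0]], [[0, 0, -0.004], [0, 0, 0]], [[0, 0, -0.002], [0, 0, 0]], [[0, 0, -0.001], [0, 0, 0]], [[0, 0, -0.0005], [0, 0, 0]], [[0, 0, -0.0005], [0, 0, 0]], [[0, 0, 0], [0, 0, 0]], [[0, 0, 0], [0, 0, 0]], [[0, 0, 0], [0, 0, 0]], [[0, 0, 0], [0, 0, 0]]]'

```text
time_s: 28.55
ee_pos: [561.2, -282.4, 11.7]
ee_rot: [180.0, 0.0, 102.1]
force: [0.2, -0.1, -0.9]
gripper_width: 71.6
```

Call:
drive_tool --motion '[[[0, 0, -0.0003], [0, 0, 0]], [[0, 0, -0.0003], [0, 0, 0]], [[0, 0, -0.0002], [0, 0, 0]], [[0, 0, 0], [0, 0, 0]], [[0, 0, 0], [0, 0, 0]], [[0, 0, 0], [0, 0, 0]], [[0, 0, 0], [0, 0, 0]], [[0, 0, 0], [0, 0, 0]], [[0, 0, 0], [0, 0, 0]], [[0, 0, 0], [0, 0, 0]]]'

```text
time_s: 29.38
ee_pos: [561.3, -282.4, 11.6]
ee_rot: [180.0, 0.0, 102.1]
force: [-1.2, -0.0, 5.9]
gripper_width: 71.5
```

Call:
drive_tool --motion '[[[0, 0, 0], [0, 0, 0]], [[0, 0, 0], [0, 0, 0]], [[0, 0, 0], [0, 0, 0]], [[0, 0, 0], [0, 0, 0]], [[0, 0, 0.005], [0, 0, 0]], [[0, 0, 0.015], [0, 0, 0]], [[0, 0, 0.03], [0, 0, 0]], [[0, 0, 0.03], [0, 0, 0]], [[0, 0, 0.03], [0, 0, 0]], [[0, 0, 0.02], [0, 0, 0]]]' --claw 1

```text
time_s: 30.22
ee_pos: [562.1, -282.9, 144.3]
ee_rot: [179.8, 0.1, 102.1]
force: [1.1, -0.6, 0.9]
gripper_width: 91.1
```

Call:
drive_tool --motion '[[[-0.00925, 0.0363, 0], [0, 0, 0]], [[-0.00925, 0.0363, 0], [0, 0, 0]], [[-0.00925, 0.0363, 0], [0, 0, 0]], [[-0.00925, 0.0363, 0], [0, 0, 0]], [[-0.00925, 0.0363, 0], [0, 0, 0]], [[-0.00925, 0.0363, 0], [0, 0, 0]], [[-0.00925, 0.0363, 0], [0, 0, 0]], [[-0.00925, 0.0363, 0], [0, 0, 0]], [[-0.00925, 0.0363, 0], [0, 0, 0]], [[-0.00925, 0.0363, 0], [0, 0, 0]]]' --claw 0.82

```text
time_s: 31.05
ee_pos: [468.0, 82.2, 141.3]
ee_rot: [179.9, -0.0, 102.1]
force: [-0.1, 0.6, -0.7]
gripper_width: 74.9
```

Call:
drive_tool --motion '[[[-0.0093, 0.0366, 0], [0, 0, 0]], [[0, 0, -0.02], [0, 0, 0]], [[0, 0, -0.03], [0, 0, 0]], [[0, 0, -0.03], [0, 0, 0]], [[0, 0, -0.02], [0, 0, 0]], [[0, 0, -0.01], [0, 0, 0]], [[0, 0, 0], [0, 0, 0]], [[0, 0, 0], [0, 0, 0]], [[0, 0, 0], [0, 0, 0]], [[0, 0, 0], [0, 0, 0]]]'

```text
time_s: 31.88
ee_pos: [460.4, 117.4, 32.0]
ee_rot: [179.9, -0.0, 102.1]
force: [0.4, -0.5, 0.5]
gripper_width: 75.0
```

```bash
python3 - <<'E'
from ring import *
im,p=snap('wrist','w15');snap('scene','s15'); s=env.state(); print(s['time_s'],s['ee_pos'],s['ee_rot'],s['gripper_width'],s['force'])
E
```

```text
31.9833 [460.12437511 117.37329225  31.86208402] [ 1.79874045e+02 -7.10059958e-03  1.02071919e+02] 74.56372035998673 [-0.17774375 -1.19605603 -0.66435666]
```

View pics/w15.png

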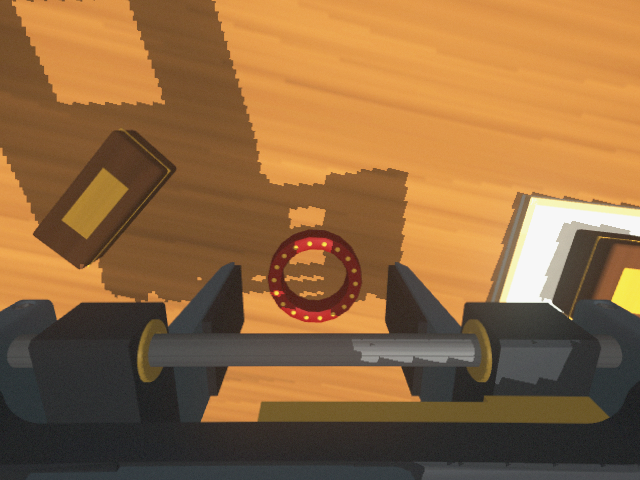

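View pics/s15.png

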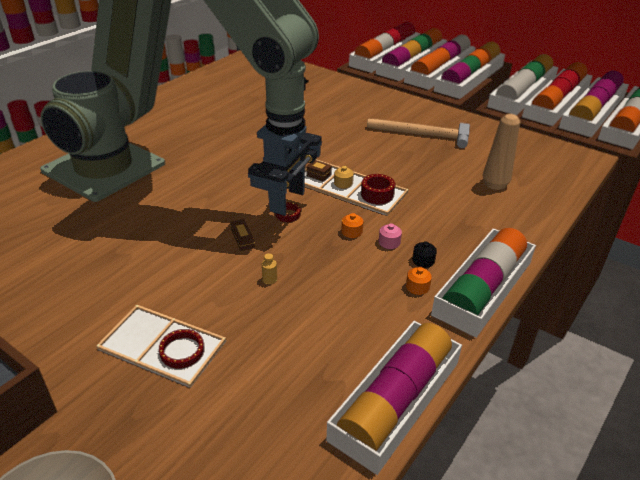

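The slim bangle lies flat in the short tray's large compartment, and the child's bangle is centred between the fingers at (315,276). Descending.

Call:
drive_tool --motion '[[[0, 0, -0.01], [0, 0, 0]], [[0, 0, -0.008], [0, 0, 0]], [[0, 0, -0.004], [0, 0, 0]], [[0, 0, -0.002], [0, 0, 0]], [[0, 0, 0], [0, 0, 0]], [[0, 0, 0], [0, 0, 0]], [[0, 0, 0], [0, 0, 0]], [[0, 0, 0], [0, 0, 0]], [[0, 0, 0], [0, 0, 0]], [[0, 0, 0], [0, 0, 0]]]'

```text
time_s: 32.82
ee_pos: [459.5, 117.3, 7.1]
ee_rot: [180.0, -0.0, 102.1]
force: [-0.8, -1.0, -0.5]
gripper_width: 74.9
```

Call:
drive_tool --motion '[[[0, 0, 0], [0, 0, 0]], [[0, 0, 0], [0, 0, 0]], [[0, 0, 0], [0, 0, 0]], [[0, 0, 0], [0, 0, 0]], [[0, 0, 0], [0, 0, 0]], [[0, 0, 0], [0, 0, 0]], [[0, 0, 0.003], [0, 0, 0]], [[0, 0, 0.015], [0, 0, 0]], [[0, 0, 0.03], [0, 0, 0]], [[0, 0, 0.03], [0, 0, 0]]]' --claw 0 --force 18

```text
time_s: 33.65
ee_pos: [458.3, 117.0, 85.1]
ee_rot: [-179.8, -0.0, 102.1]
force: [0.8, -0.2, -0.4]
gripper_width: 53.7
```

```bash
python3 - <<'E'
from ring import *
im,p=snap('wrist','w16'); s=env.state(); print(s['time_s'],s['ee_pos'],s['ee_rot'],s['gripper_width'],s['force'])
E
```

```text
33.7 [462.58791396 117.97317889  91.03159016] [ 1.79473913e+02 -1.11316424e-02  1.02080703e+02] 53.631332217834185 [1.94191292 1.49709415 3.91044932]
```

View pics/w16.png

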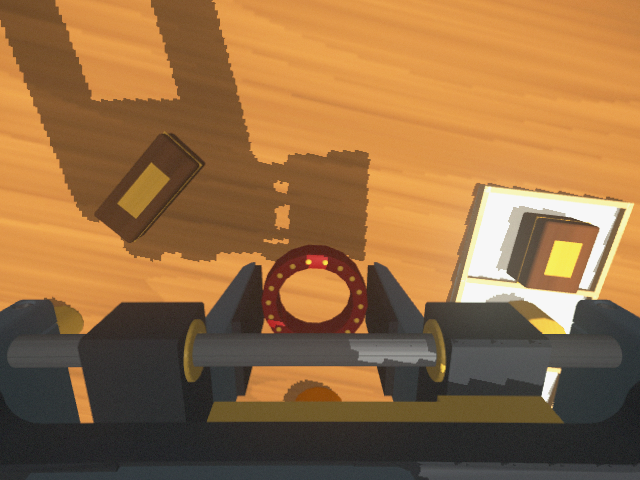

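Call:
drive_tool --motion '[[[0.0013, -0.0348, 0], [0, 0, 0]], [[0.0013, -0.0348, 0], [0, 0, 0]], [[0.0013, -0.0348, 0], [0, 0, 0]], [[0.0013, -0.0348, 0], [0, 0, 0]], [[0.0013, -0.0348, 0], [0, 0, 0]], [[0.0013, -0.0348, 0], [0, 0, 0]], [[0.0013, -0.0348, 0], [0, 0, 0]], [[0.0013, -0.0348, 0], [0, 0, 0]], [[0.0013, -0.0348, 0], [0, 0, 0]], [[0.0013, -0.0348, 0], [0, 0, 0]]]'

```text
time_s: 34.53
ee_pos: [472.1, -232.5, 84.9]
ee_rot: [180.0, -0.0, 102.1]
force: [0.5, -0.7, 0.1]
gripper_width: 53.7
```

Call:
drive_tool --motion '[[[0.0012, -0.035, 0], [0, 0, 0]], [[0.0012, -0.035, 0], [0, 0, 0]], [[0, 0, -0.01], [0, 0, 0]], [[0, 0, -0.025], [0, 0, 0]], [[0, 0, -0.018], [0, 0, 0]], [[0, 0, -0.007], [0, 0, 0]], [[0, 0, 0], [0, 0, 0]], [[0, 0, 0], [0, 0, 0]], [[0, 0, 0], [0, 0, 0]], [[0, 0, 0], [0, 0, 0]]]'

```text
time_s: 35.37
ee_pos: [475.7, -301.1, 26.1]
ee_rot: [179.9, 0.1, 102.1]
force: [0.8, 0.8, -0.8]
gripper_width: 53.7
```

```bash
python3 - <<'E'
from ring import *
im,p=snap('wrist','w17'); s=env.state(); print(s['time_s'],s['ee_pos'],s['ee_rot'],s['gripper_width'],s['force'])
E
```

```text
35.4167 [ 475.56220237 -301.003447     26.03681977] [1.79907209e+02 9.05198946e-02 1.02101186e+02] 53.73408754024991 [-0.59946175 -0.69401188 -0.4050602 ]
```

View pics/w17.png

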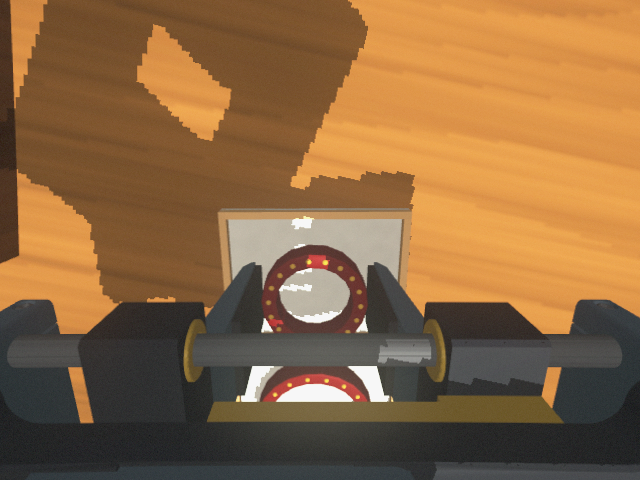

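Call:
drive_tool --motion '[[[0, 0, -0.006], [0, 0, 0]], [[0, 0, -0.004], [0, 0, 0]], [[0, 0, -0.002], [0, 0, 0]], [[0, 0, -0.001], [0, 0, 0]], [[0, 0, -0.0006], [0, 0, 0]], [[0, 0, -0.0006], [0, 0, 0]], [[0, 0, 0], [0, 0, 0]], [[0, 0, 0], [0, 0, 0]], [[0, 0, 0], [0, 0, 0]], [[0, 0, 0], [0, 0, 0]]]'

```text
time_s: 36.25
ee_pos: [474.7, -300.7, 10.9]
ee_rot: [180.0, -0.0, 102.1]
force: [-1.3, 1.4, 3.4]
gripper_width: 53.5
```

Call:
drive_tool --motion '[[[0, 0, 0], [0, 0, 0]], [[0, 0, 0], [0, 0, 0]], [[0, 0, 0], [0, 0, 0]], [[0, 0, 0], [0, 0, 0]], [[0, 0, 0.005], [0, 0, 0]], [[0, 0, 0.015], [0, 0, 0]], [[0, 0, 0.03], [0, 0, 0]], [[0, 0, 0.03], [0, 0, 0]], [[0, 0, 0.03], [0, 0, 0]], [[0, 0, 0.03], [0, 0, 0]]]' --claw 0.7

```text
time_s: 37.08
ee_pos: [474.6, -300.7, 152.4]
ee_rot: [180.0, 0.0, 102.1]
force: [-0.1, 0.0, -0.3]
gripper_width: 63.7
```

Call:
drive_tool --motion '[[[0.01, 0.03, 0.01], [0, 0, 0]], [[0.01, 0.03, 0.01], [0, 0, 0]], [[0.01, 0.03, 0.01], [0, 0, 0]], [[0.01, 0.03, 0.01], [0, 0, 0]], [[0.01, 0.03, 0.01], [0, 0, 0]], [[0.01, 0.03, 0.01], [0, 0, 0]], [[0, 0, 0], [0, 0, 0]], [[0, 0, 0], [0, 0, 0]], [[0, 0, 0], [0, 0, 0]], [[0, 0, 0], [0, 0, 0]]]'

```text
time_s: 37.92
ee_pos: [534.1, -121.6, 210.2]
ee_rot: [-179.9, -0.0, 102.0]
force: [0.7, -0.4, -0.5]
gripper_width: 64.0
```

```bash
python3 - <<'E'
from ring import *
for n in('wrist','scene','side'): snap(n,n+'_end')
s=env.state(); print(s['time_s'],s['ee_pos'],s['gripper_width'],s['force'])
a=cv2.imread('pics/scene_end.png')[140:400,90:450]; cv2.imwrite('pics/e1.png',cv2.resize(a,None,fx=2.2,fy=2.2))
a=cv2.imread('pics/side_end.png')[160:460,130:470]; cv2.imwrite('pics/e2.png',cv2.resize(a,None,fx=1.9,fy=1.9))
E
```

```text
38.0667 [ 534.27896708 -121.76529361  210.25330055] 63.7735358315486 [0.23504645 0.28648783 0.19113344]
```

View pics/e1.png

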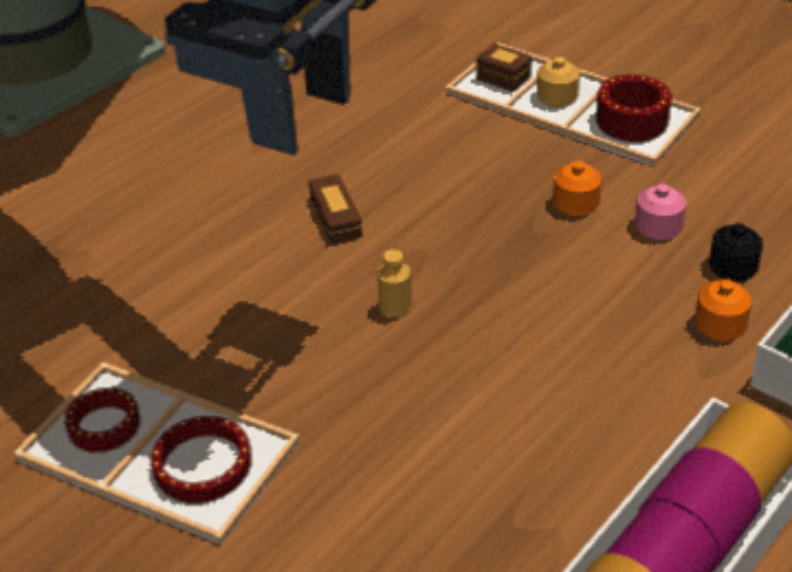

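View pics/e2.png

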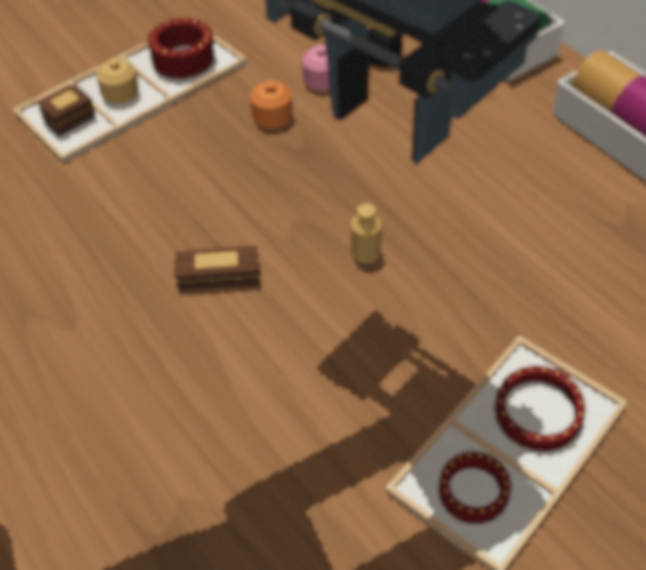

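View pics/wrist_end.png

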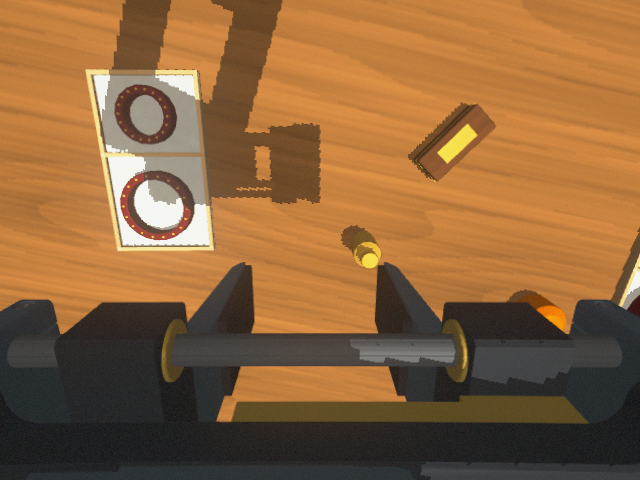

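All five pieces are inside their compartments: the scene and side views show both trays full, and the wrist view shows both bangles flat at (146,114) and (157,205). The oblong box and flacon haven't moved, and the arm is clear.

```bash
python3 -c "
from workcell import env
print(env.job_done())"
```

```text
the job is handed in; nothing more can be done
None
```

Both gift sets are made up, and the job was handed in at about 38 s of the 123 s allowed; the hand-in reports no verdict.

- **Order of work:** The cuff, pot and ring box went into the long tray, then the slim bangle and the child's bangle into the short one. Each piece was lowered until the wrist force showed it touching the floor (3 to 12 N), then released.
- **Last checks:** The final scene, side and wrist views show every piece flat or upright in its own compartment, clear of the walls. The oblong box, flacon and other stock look unmoved. The arm was about 210 mm above the table, touching nothing.
- **Disagreements:** Position readings from the fixed cameras differed from each other and from the wrist camera by about 2 to 14 mm, most for the ring box, so I used the wrist view for the pot and ring box. The jaws read 43 mm on the 44 mm pot.
- **Not checked:** I did not re-measure the pieces' final positions in the compartments or the unmoved stock; the last check was by eye.

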